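# Lay the second layer of frozen sardines in the sloping vat

## Task

Finish packing the sloping steel vat: lay the white drain plate flat on the three frozen sardines already in it and slid down against the vat's low end wall, then lay the three sardines from the cutting board on the plate, each straight above the one of its own length, head down and gently touching the low end wall. Set each thing down rather than dropping it, leave the bottom sardines in their rows, and do not disturb the knife, the scaler or the bottle.

Things in the scene. Friction and masses are not known exactly. Their poses are not given: they have to be found in the camera images.
- vat: Fixed steel vat, floor sloping 28 deg, low end away from the robot. Inside 190 mm up the slope, 230 across, 62 deep; 3 mm walls; rim 93 (low end) to 183 mm above the counter. Origin: inner floor, mid foot of the low end wall's inner face (plane x = 0). x up the slope, y across, z square off the floor. Rows run up the slope at about y = -66, 0, 66 mm. Things laid on the slope stay put.
- plate: White drain plate: flat 175 (x) by 200 mm (y), 4 thick; its 175 mm edges fold down 8 mm and stand on the counter. 0.13 kg. Origin: centre of the flat's underside, z up. Pinch it across y by the 46 mm wide middle strip: a finger slot each side, 23 to 60 mm off centre in y, 30 mm either way in x. In the vat: x up the slope, 26 mm off the floor on the sardines, 15 mm play in x, 30 in y.
- fish_long: Longest of 3 loose stiff frozen sardines side by side, any order, snouts away from the robot, on the 12 mm cutting board: 180 mm long, 38 wide (belly to back), 26 thick. Origin: below the snout tip, level with the flat underside; x snout to tail, y to the back, z up. Full width and thickness from 15 to 62 % of the length; balances and is best gripped across y, 72 mm behind the snout.
- fish_mid: Middle-sized of 3 loose stiff frozen sardines side by side, any order, snouts away from the robot, on the 12 mm cutting board: 152 mm long, 36 wide (belly to back), 26 thick. Origin: below the snout tip, level with the flat underside; x snout to tail, y to the back, z up. Full width and thickness from 15 to 62 % of the length; balances and is best gripped across y, 61 mm behind the snout.
- fish_short: Shortest of 3 loose stiff frozen sardines side by side, any order, snouts away from the robot, on the 12 mm cutting board: 125 mm long, 34 wide (belly to back), 26 thick. Origin: below the snout tip, level with the flat underside; x snout to tail, y to the back, z up. Full width and thickness from 15 to 62 % of the length; balances and is best gripped across y, 50 mm behind the snout.
- low_long: Longest of the 3 sardines already in the vat, one to a row, any order, on the floor, snout at the low end wall, tail up the slope: 180 mm long, 38 wide, 26 thick. Origin and axes as for the loose ones (z square off the vat floor).
- low_mid: Middle-sized of the 3 sardines already in the vat, one to a row, any order, on the floor, snout at the low end wall, tail up the slope: 152 mm long, 36 wide, 26 thick. Origin and axes as for the loose ones (z square off the vat floor).
- low_short: Shortest of the 3 sardines already in the vat, one to a row, any order, on the floor, snout at the low end wall, tail up the slope: 125 mm long, 34 wide, 26 thick. Origin and axes as for the loose ones (z square off the vat floor).
- knife: Bystander: fish knife with wooden handle, 290 mm long, lying behind the board. Leave alone.
- scaler: Bystander: brass fish scaler with wooden handle, 190 mm long, lying on the counter right of the vat. Leave alone.
- spray: Bystander: clear plastic bottle, 60 mm across, 150 mm tall, standing behind the board. Leave alone.
Things that resemble listed ones, but are neither listed nor needed, are in the scene too. What is shaped like the fish_long but blue or pink is not meant. What is shaped like the fish_mid but orange or pink is not meant.

How it is judged:
By the outcome, as a careful person would: the job done as asked, in the order asked, and still so for the second after the job is handed in, with the robot touching nothing.
It also fails if it takes over 72 s, if anything falls off the work surface, if the arm or the gripper's body presses on something with over 40 N, if the wrist force passes 120 N, or if a joint passes its speed limit or range.

## Robot

A 6-joint arm with a two-finger parallel gripper is mounted at the origin on the work surface. World frame = base frame: x ahead of the robot, y to its left, z up, the work surface at z = 0. Lengths are in m, angles in degrees, forces in N, time in s.
With the tool pointing down it reaches from about 0.4 to 0.825 m from the base axis. Payload 7 kg.
Tool frame: the origin (TCP) lies between the finger pads; the fingertips stand 14 mm ahead of it and the grasp point (between the pads) lies 5 mm behind it; z points along the fingers, y is the direction in which the jaws open and shut (so a half turn about z gives the same grasp; the last joint's range is limited). The gripper opens to 85 mm and grips with 20 to 120 N. Pads are 22 mm wide; open, the fingers measure 114 mm over their backs; the gripper's body (76 mm by 85 mm) begins 54 mm behind the grasp point. The pads swing forward as they close: fully open they stand 13 mm farther back than shut.
Start: joints at [87.382, 20.546, 0.682, 0, -70.136, -16.507], TCP at [0.221, 0.638, 0.245] pointing down, gripper open.
Joint ranges: [-176.03, 176.03], [-82.01, 121.73], [-58.28, 71.71], [-173.87, 95.51], [-174.79, -0.11], [-173.66, 173.66]. Speed limits (degrees/s): [136.94, 136.94, 172.46, 180, 180, 180].

## Interface

Orientations are given as [roll, pitch, yaw] about the fixed x, y, z axes, in that order (R = Rz(yaw) Ry(pitch) Rx(roll)).
In Python, from rig import ctrl gives the robot as it stands.
- The arm moves only by the tool carry_out, never from a script. Its argument "increments" is text: rows parted by semicolons, each of 5 numbers parted by spaces: the shift along the tool's x, y, z normalised to -1 to 1, where 1 is 80 mm, then the turn about the tool's z normalised to -1 to 1, where 1 is pi rad, then the closure, from -1 (fully open) to 1 (shut). A call has exactly 10 rows; each row shifts and turns the commanded pose from where the row before left it, along the tool's axes as they then stand; what a row does not reach is not made up. A row lasts 1/10 s, in which the tool goes at most 50 mm and 8.59 degrees, less where a joint would pass 70% of its speed; a pose out of reach is approached as far as the arm can. A call with a number of a shift or a turn outside -1 to 1 is refused whole. A call with a gripper value outside its range is refused whole. The fingers move at their own pace and stop on an object; "force" is the grip in N (left out, the last holds). Time passes only in rows, so rows that do not move let the fingers close, or fill a call up. It gives the time, the measured TCP pose, the force and the opening at its end, in the units of the state.
- ctrl.observe(): the state, without advancing time (a new reading comes with each control period).
- ctrl.read_camera(name): name is "side" or "top" or "wrist"; returns (picture, depth): 400x640x3 uint8, blue, green, red; 400x640 float32, m along the optical axis (not along the pixel's ray), 0 where there is no reading.
- ctrl.get_calibration(name): a dict with "vfov" (degrees; the focal length in pixels is half the picture's height over the tangent of half this angle, whatever the lens; pixels are square), "cx", "cy" (the principal point, pixels), "k1" (the pictures are not rectified: a ray, as slopes to the right and down, at radius r is drawn at 1 + k1 r^2 times it, then the intrinsics apply), "cam_to_world" (4x4, takes a point from camera to world coordinates); the wrist camera has in their place "T_tool_cam" (4x4, takes a point from camera to tool coordinates, whose origin is the TCP and whose axes are the flange's). Camera axes: x right, y down, z forward; pixel columns grow to the right and rows downward; lengths in m; the calibration is good to about 2 mm. A picture is of the moment at which its call begins: read the wrist's pose just before it. get_calibration takes no time and is no camera call.
- ctrl.sign_off(): hands the job in, once; it reports no verdict.
The state is a dict: "time": time; "q": joint angles; "dq": joint speeds; "tau": joint torques, N m; "eef_pos": TCP position; "tool_rot": TCP orientation; "ft_force": force on the tool from outside, world axes, zero at the start; "ft_torque": the same for the moment, N m; "grip_width": finger opening in m.
Only numpy, scipy, OpenCV 4.12 (cv2) and the standard library are available. Lean on these libraries where they do the work, as an engineer would, in place of code of your own. Each camera call takes 0.05 s, during which the arm holds its last target. There are 200 camera calls.

## Working session

There is one attempt and no reset: what is moved stays moved. The work goes in short steps, Python scripts to look and compute and a tool call to move; the robot and the scene stay as the last step left them, time stands still between calls to the robot, and variables do not carry over. Pictures are saved under pics/ and viewed, about 8 in all and at most 12, crops included, and the job is handed in when it is done.

Besides the shell and the picture viewer there is one more tool, called as name(argument=value, ...), one argument or row to a line, values as JSON. carry_out: Moves the arm, as the interface text tells. Its arguments: {"type":"object","properties":{"increments":{"type":"string"},"force":{"type":"number"}},"required":["increments"]}

```bash
mkdir -p pics; ls; cat > h.py <<'E'
import numpy as np, cv2
from rig import ctrl
from scipy.spatial.transform import Rotation as R
def shot(n):
    s=ctrl.observe(); im,d=ctrl.read_camera(n); c=ctrl.get_calibration(n)
    np.savez(f'{n}.npz',im=im,d=d); 
    return im,d,c,s
def pts(d,c,s):
    f=200/np.tan(np.radians(c['vfov']/2)); v,u=np.mgrid[0:400,0:640]
    K=np.array([[f,0,c['cx']],[0,f,c['cy']],[0,0,1]])
    x=(u-c['cx'])/f; y=(v-c['cy'])/f; a,b=x.copy(),y.copy()
    for _ in range(20):
        g=1+c['k1']*(a*a+b*b); a,b=x/g,y/g
    P=np.stack([a*d,b*d,d],-1)
    if 'cam_to_world' in c: T=np.array(c['cam_to_world'])
    else:
        T=np.eye(4);T[:3,:3]=R.from_euler('xyz',s['tool_rot'],degrees=True).as_matrix();T[:3,3]=s['eef_pos'];T=T@np.array(c['T_tool_cam'])
    W=P@T[:3,:3].T+T[:3,3]; W[d<=0]=np.nan
    return W
E
python3 - <<'E'
from h import *
for n in ('top','side'):
    im,d,c,s=shot(n); cv2.imwrite(f'pics/{n}0.png',im); print(n,{k:np.round(v,4).tolist() for k,v in c.items()})
    np.save(n+'W.npy',pts(d,c,s))
print(s)
E
```

```text
pics
top {'vfov': 52.2925, 'cx': 311.8039, 'cy': 197.3645, 'k1': -0.0053, 'cam_to_world': [[-0.0038, -0.9987, 0.0503, 0.525], [-1.0, 0.0039, 0.0017, -0.0057], [-0.0019, -0.0503, -0.9987, 1.3324], [0.0, 0.0, 0.0, 1.0]]}
side {'vfov': 54.6331, 'cx': 315.2973, 'cy': 200.7004, 'k1': 0.02, 'cam_to_world': [[0.9432, -0.2585, 0.2088, 0.3187], [-0.3322, -0.7414, 0.583, -0.8143], [0.0041, -0.6192, -0.7852, 1.1289], [0.0, 0.0, 0.0, 1.0]]}
{'time': 0.05, 'q': array([ 8.73801803e+01,  2.05913070e+01,  6.32099024e-01, -1.98036052e-02,
       -7.01351638e+01, -1.65051434e+01]), 'dq': array([ 0.00040058, -0.00892108,  0.03282396,  0.01163477,  0.00945765,
       -0.05224939]), 'tau': array([-3.10279982e-03, -5.85279608e+01,  2.94415927e+01,  6.96480140e+00,
       -3.09303927e-03,  4.97434456e-06]), 'eef_pos': array([0.22104359, 0.63728484, 0.24435338]), 'tool_rot': array([ 1.79904227e+02, -8.96435973e-03, -1.91317003e+01]), 'ft_force': array([-0.4090499 ,  0.54758083,  0.21955927]), 'ft_torque': array([-0.01900708,  0.05510176,  0.03100901]), 'grip_width': 0.0855024854689945}
```

View pics/top0.png

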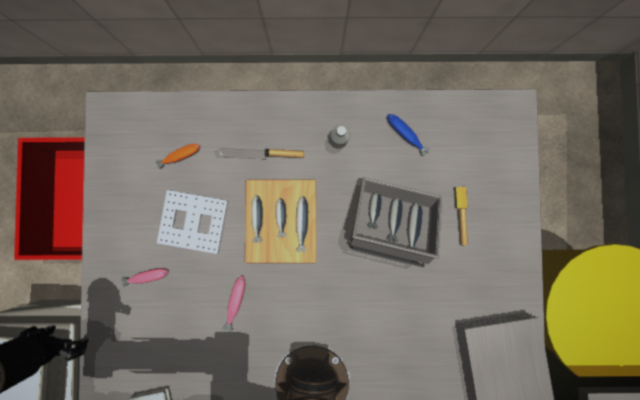

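View pics/side0.png

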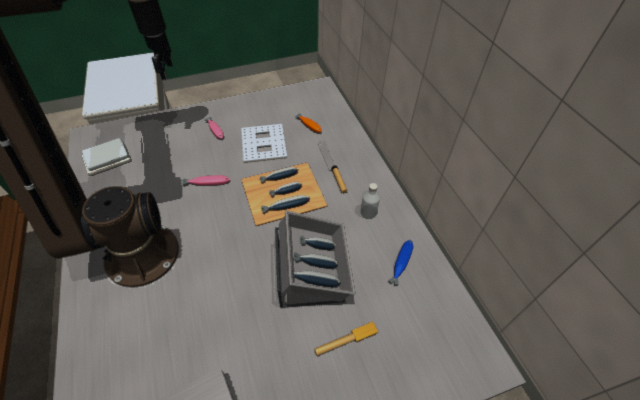

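Top view: plate at about (193,222), board fish at columns 257, 281 and 302 (short in the middle, long at right). The vat is centred at about (395,220), with low fish at columns 375 (short), 396 and 414. The blue, orange and pink fish are decoys. Side view agrees. Next comes a coarse measurement.

```bash
cat >> h.py <<'E'
def rect(P):
    (cx,cy),(w,h),a=cv2.minAreaRect((P[:,:2]*1000).astype(np.float32)); return np.round([cx,cy,w,h,a],1)
def blobs(m,W,n=60):
    k,l,st,ce=cv2.connectedComponentsWithStats(m.astype(np.uint8))
    for i in range(1,k):
        if st[i,4]>=n:
            P=W[l==i]; P=P[np.isfinite(P[:,0])]
            if len(P)<n: continue
            q=P[:,:2]-P[:,:2].mean(0); w,V=np.linalg.eigh(q.T@q); a=V[:,1]*np.sign(V[0,1]); t=q@a
            print('px',ce[i].round(),st[i,4],'mean',(P.mean(0)*1e3).round(1),'rect',rect(P),'axis',round(np.degrees(np.arctan2(a[1],a[0])),1),'len',round(1e3*np.ptp(t),1),'snout',((P[:,:2].mean(0)+a*t.max())*1e3).round(1),'zpct',(np.percentile(P[:,2],[5,50,95])*1e3).round(1))
E
python3 - <<'E'
from h import *
z=np.load('top.npz'); W=np.load('topW.npy'); hsv=cv2.cvtColor(z['im'],cv2.COLOR_BGR2HSV)
X,Y,Z=W[...,0],W[...,1],W[...,2]
print('counter z',np.nanmedian(Z[150:260,100:150]))
wh=(hsv[...,2]>150)&(hsv[...,1]<60)
plate=(wh)&(X>.3)&(X<.7)&(Y>.2)&(Y<.55)
print('plate');blobs(plate,W,200)
# board
b=np.zeros((400,640),bool); b[182:262,247:315]=1
print('board z',np.nanmedian(Z[185:260,246:252]))
print('fish');blobs(b&(Z>.022),W,50)
# vat
v=np.zeros((400,640),bool); v[170:270,340:445]=1
print('vat all',rect(W[v&(Z>.05)]),np.nanmax(Z[v]))
P=W[192:242,366:425].reshape(-1,3);P=P[np.isfinite(P[:,0])]
best=0;rng=np.random.default_rng(0)
for _ in range(2000):
    a=P[rng.choice(len(P),3,0)];n=np.cross(a[1]-a[0],a[2]-a[0]);n/=np.linalg.norm(n)+1e-12;n*=np.sign(n[2])
    r=abs((P-a[0])@n)<.003
    if r.sum()>best and n[2]>.8:best=r.sum();B=(n,a[0])
n,p=B;print('floor n',n.round(3),'tilt',np.degrees(np.arccos(n[2])),'az',np.degrees(np.arctan2(n[1],n[0])),best,len(P))
h=((W-p)@n); print('low fish');blobs((h>.008)&(h<.04)&v&(np.indices((400,640))[0]>188)&(np.indices((400,640))[0]<248)&(np.indices((400,640))[1]>366)&(np.indices((400,640))[1]<426),W,60)
E
```

```text
counter z 0.0011303193193810124
plate
px [191. 222.] 3090 mean [514.1 386.6  12.7] rect [514.5 389.5 208.2 182.1  79.5] axis 79.5 len 208.2 snout [533.6 491.9] zpct [ 6.3 13.  17.7]
board z 0.013463124416098537
fish
px [256. 217.] 418 mean [527.6 173.8  35.6] rect [523.8 174.6  33.1 150.6  89.7] axis 0.7 len 150.5 snout [599.2 174.6] zpct [27.  36.5 41.7]
px [301. 222.] 517 mean [513.   29.9  36. ] rect [507.4  29.8  35.3 175.8  89.8] axis -1.9 len 176.0 snout [595.2  27.2] zpct [27.6 36.7 42.2]
px [280. 216.] 329 mean [530.1  96.7  35.7] rect [526.9  97.8 124.6  32.3   0.9] axis 1.7 len 124.6 snout [589.3  98.4] zpct [27.8 36.6 41.9]
vat all [ 512.2 -253.3  250.4  221.8   76.1] 0.19211655601917377
floor n [ 0.46  -0.105  0.882] tilt 28.13736700742582 az -12.922083025603074 1117 2946
low fish
px [397. 213.] 1512 mean [ 538.8 -263.9   85.6] rect [ 527.9 -253.5  190.5  155.9   75.6] axis 60.3 len 196.3 snout [ 594.8 -165.9] zpct [ 50.8  87.  118.1]
```

```bash
cat >> h.py <<'E'
def plan(wps,p=None,yaw=None):
    """wps: list of (x,y,z mm, yaw deg, rows, grip); prints rows"""
    s=ctrl.observe()
    p=np.array(s['eef_pos'])*1e3 if p is None else np.array(p,float); yaw=s['tool_rot'][2] if yaw is None else yaw
    out=[]
    for x,y,z,yw,n,g in wps:
        T=np.array([x,y,z],float); d=(yw-yaw+180)%360-180; st=(T-p)/n
        if np.linalg.norm(st)>50 or abs(d/n)>8.5: print('TOO FAST',np.linalg.norm(st),d/n)
        for i in range(n):
            c,q=np.cos(np.radians(yaw)),np.sin(np.radians(yaw))
            l=np.array([c*st[0]+q*st[1],q*st[0]-c*st[1],-st[2]])/80
            out.append('%.3f %.3f %.3f %.4f %g'%(*l,-d/n/180,g)); yaw+=d/n
        p=T
    print(len(out));print('; '.join(out))
E
python3 - <<'E'
from h import *
print(np.round(ctrl.get_calibration('wrist')['T_tool_cam'],3).tolist(), {k:v for k,v in ctrl.get_calibration('wrist').items() if k!='T_tool_cam'})
plan([(490,389,420,-10.5,9,-1),(490,389,420,-10.5,1,-1)])
E
```

```text
[[-0.001, -0.958, -0.287, 0.072], [1.0, -0.001, -0.001, -0.001], [0.001, -0.287, 0.958, -0.129], [0.0, 0.0, 0.0, 1.0]] {'vfov': 68.170700165306, 'cx': 322.4103128784509, 'cy': 200.38564313489243, 'k1': 0.006360066766102605}
10
0.466 0.203 -0.244 -0.0053 -1; 0.462 0.211 -0.244 -0.0053 -1; 0.459 0.219 -0.244 -0.0053 -1; 0.455 0.227 -0.244 -0.0053 -1; 0.451 0.234 -0.244 -0.0053 -1; 0.447 0.242 -0.244 -0.0053 -1; 0.443 0.249 -0.244 -0.0053 -1; 0.439 0.257 -0.244 -0.0053 -1; 0.435 0.264 -0.244 -0.0053 -1; 0.000 -0.000 -0.000 -0.0000 -1
```

carry_out(
  increments="0.58 0.16 -0.13 -0.005 -1; 0.58 0.17 -0.13 -0.005 -1; 0.57 0.18 -0.13 -0.005 -1; 0.57 0.19 -0.13 -0.005 -1; 0.57 0.2 -0.13 -0.005 -1; 0.57 0.2 -0.13 -0.005 -1; 0.56 0.21 -0.13 -0.005 -1; 0.56 0.21 -0.13 -0.005 -1; 0.56 0.22 -0.13 -0.005 -1; 0 0 0 0 -1",
)

```text
time: 1.1
eef_pos: [0.5831, 0.3902, 0.3392]
tool_rot: [180.0, -0.1, -11.3]
ft_force: [-0.9, 0.2, -0.3]
grip_width: 0.0854
```

```bash
python3 - <<'E'
from h import *
im,d,c,s=shot('wrist'); print(s['eef_pos'],s['dq'].round(2)); W=pts(d,c,s); np.save('plateW.npy',W); np.savez('plate.npz',im=im)
hsv=cv2.cvtColor(im,cv2.COLOR_BGR2HSV); X,Y,Z=W[...,0],W[...,1],W[...,2]
pl=(Z>.007)&(Z<.03)&(abs(X-.514)<.14)&(abs(Y-.387)<.15)&(hsv[...,1]<50)
blobs(pl,W,500)
print('counter',np.nanmedian(Z[(abs(X-.4)<.02)&(abs(Y-.39)<.1)]))
cv2.imwrite('pics/w1.png',np.hstack([im]))
p=s['eef_pos']*1e3
plan([(590,95,345,0,10,-1)])
E
```

```text
[0.58307998 0.39017632 0.33924979] [ 3.83 -0.84 -3.17 -1.78  1.6  -4.5 ]
px [333. 198.] 11366 mean [519.4 386.3  12.4] rect [513.8 387.5 200.3 176.   79.6] axis 79.7 len 200.3 snout [537.3 484.9] zpct [11.  12.4 13.8]
counter 0.0004995144260133699
10
0.083 0.361 -0.008 -0.0063 -1; 0.076 0.363 -0.008 -0.0063 -1; 0.069 0.364 -0.008 -0.0063 -1; 0.062 0.366 -0.008 -0.0063 -1; 0.055 0.367 -0.008 -0.0063 -1; 0.047 0.368 -0.008 -0.0063 -1; 0.040 0.369 -0.008 -0.0063 -1; 0.033 0.369 -0.008 -0.0063 -1; 0.026 0.370 -0.008 -0.0063 -1; 0.018 0.370 -0.008 -0.0063 -1
```

View pics/w1.png

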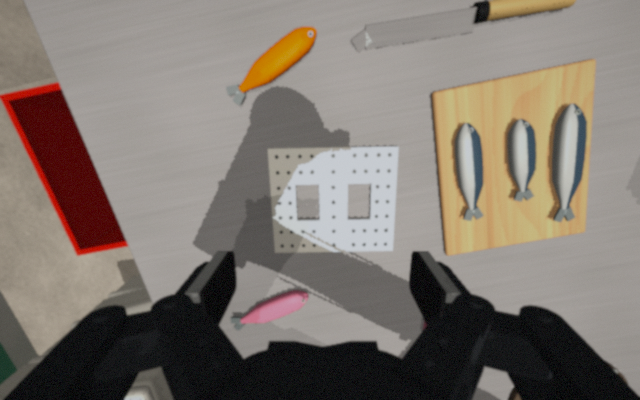

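Wrist view: the plate is at about (333,201) with its two slots at (308,202) and (360,202). The board fish at right have their backs (blue) to the right.

carry_out(
  increments="0.08 0.36 -0.01 -0.006 -1; 0.07 0.36 -0.01 -0.006 -1; 0.07 0.37 -0.01 -0.006 -1; 0.06 0.37 -0.01 -0.006 -1; 0.06 0.37 -0.01 -0.006 -1; 0.05 0.37 -0.01 -0.006 -1; 0.04 0.37 -0.01 -0.006 -1; 0.03 0.37 -0.01 -0.006 -1; 0.03 0.3 -0.01 -0.006 -1; 0 0 0 0 -1",
)

```text
time: 2.15
eef_pos: [0.5863, 0.1299, 0.3462]
tool_rot: [180.0, 0.0, -1.4]
ft_force: [1.2, 0.5, -0.3]
grip_width: 0.0857
```

```bash
python3 - <<'E'
from h import *
im,d,c,s=shot('wrist'); print(s['eef_pos'],s['tool_rot'],s['dq'].round(2)); W=pts(d,c,s); np.savez('board.npz',im=im,W=W)
X,Y,Z=W[...,0],W[...,1],W[...,2]
b=(abs(X-.52)<.12)&(abs(Y-.1)<.12)
print('board z',np.nanmedian(Z[b&(Z>.008)&(Z<.017)]))
blobs(b&(Z>.018)&(Z<.05),W,300)
plan([(590,-250,400,-12.9,10,-1)])
E
```

```text
[0.58632591 0.12990277 0.34623242] [ 1.79994642e+02  1.05748371e-02 -1.35412933e+00] [ 1.94  0.77  0.73 -0.42  0.39 -3.16]
board z 0.01235653288454941
px [295. 197.] 1661 mean [531.9 174.6  34.9] rect [522.6 175.7  35.4 152.   89.2] axis 0.6 len 152.2 snout [598.6 175.2] zpct [27.2 36.2 38.9]
px [387. 203.] 2067 mean [517.8  32.6  34.6] rect [505.   31.6  37.6 180.6  88.2] axis -1.4 len 180.6 snout [595.3  30.7] zpct [27.  36.  38.8]
px [344. 195.] 1305 mean [533.2  98.7  34.7] rect [525.6  97.7 126.   33.3   3.4] axis 2.2 len 126.1 snout [588.6 100.9] zpct [27.1 36.  38.9]
10
0.016 0.476 -0.067 0.0064 -1; 0.025 0.476 -0.067 0.0064 -1; 0.035 0.475 -0.067 0.0064 -1; 0.045 0.474 -0.067 0.0064 -1; 0.054 0.473 -0.067 0.0064 -1; 0.064 0.472 -0.067 0.0064 -1; 0.073 0.471 -0.067 0.0064 -1; 0.083 0.469 -0.067 0.0064 -1; 0.092 0.467 -0.067 0.0064 -1; 0.101 0.465 -0.067 0.0064 -1
```

carry_out(
  increments="0.02 0.48 -0.07 0.007 -1; 0.03 0.48 -0.07 0.007 -1; 0.04 0.48 -0.07 0.007 -1; 0.05 0.48 -0.07 0.007 -1; 0.06 0.47 -0.07 0.007 -1; 0.06 0.47 -0.07 0.007 -1; 0.07 0.47 -0.07 0.007 -1; 0.08 0.47 -0.07 0.007 -1; 0.09 0.47 -0.07 0.007 -1; 0 0 0 0 -1",
)

```text
time: 3.2
eef_pos: [0.5893, -0.2151, 0.3963]
tool_rot: [180.0, 0.0, -12.8]
ft_force: [0.1, -0.4, -0.8]
grip_width: 0.0852
```

```bash
python3 - <<'E'
from h import *
im,d,c,s=shot('wrist'); print(s['eef_pos'],s['tool_rot'],s['dq'].round(2)); W=pts(d,c,s); np.savez('vat.npz',im=im,W=W); cv2.imwrite('pics/w3.png',im)
P=W[(abs(W[...,0]-.52)<.15)&(abs(W[...,1]+.25)<.16)&(W[...,2]>.03)]
rng=np.random.default_rng(0)
def plane(P,ok,t=.002):
    best=0
    for _ in range(3000):
        a=P[rng.choice(len(P),3,0)];n=np.cross(a[1]-a[0],a[2]-a[0]);n/=np.linalg.norm(n)+1e-12
        if not ok(n): 
            n=-n
            if not ok(n): continue
        r=abs((P-a[0])@n)<t
        if r.sum()>best:best=r.sum();B=r
    q=P[B];m=q.mean(0);n=np.linalg.svd(q-m,full_matrices=False)[2][2];n*=1 if ok(n) else -1
    return n,m,best
n,p,k=plane(P,lambda n:n[2]>.8 and n[0]>.2)
print('floor',n.round(4),p.round(4),k,'tilt',np.degrees(np.arccos(n[2])),'az',np.degrees(np.arctan2(n[1],n[0])))
h=(W-p)@n
x0=-np.array([n[0],n[1],0]);x0-=x0@n*n;x0/=np.linalg.norm(x0); y0=np.cross(n,x0)
# low end wall: points above floor, far from robot
for nm,dr,sg in (('low',x0,-1),('right',y0,1),('left',y0,-1)):
    u=(W-p)@dr*sg
    m=(h>.012)&(h<.055)&(abs((W-p)@x0)<.16)&(abs((W-p)@y0)<.16)
    Q=W[m&(u>.05)]
    q=plane(Q,lambda a:a@(dr*-sg)>.95); print(nm,q[0].round(4),q[1].round(4),q[2],len(Q))
    np.savez('v_'+nm,n=q[0],p=q[1])
np.savez('v_floor',n=n,p=p)
E
```

```text
[ 0.58928367 -0.21511685  0.39628984] [ 1.79959887e+02  2.30230639e-02 -1.28398897e+01] [ 3.02 -0.71 -1.79 -1.22  0.79 -2.16]
floor [ 0.4573 -0.1131  0.8821] [ 0.4924 -0.2386  0.0857] 10744 tilt 28.101252532039485 az -13.890579723898789
low [-0.8557  0.2141  0.4712] [ 0.5974 -0.2747  0.0657] 1604 3921
right [2.412e-01 9.705e-01 7.000e-04] [ 0.4945 -0.3661  0.1077] 1349 4091
left [-2.437e-01 -9.698e-01 -2.000e-04] [ 0.5444 -0.1418  0.1103] 524 1897
```

View pics/w3.png

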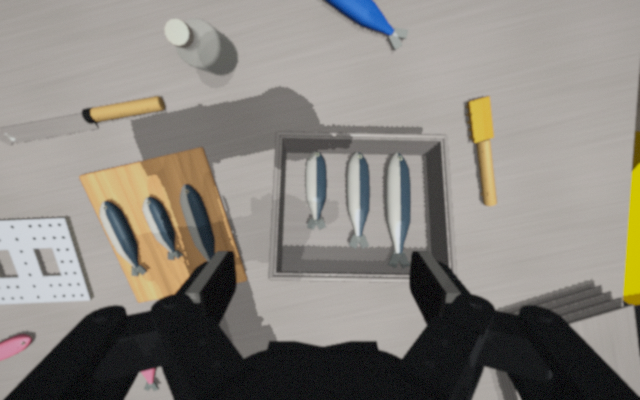

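Low fish from left to right are short (317,188), mid (358,200) and long (398,208). Next I build the vat frame, measure the low fish in it, and plan the plate grasp.

```bash
cat >> h.py <<'E'
def vat():
    L={k:np.load(f'v_{k}.npz') for k in('floor','low','right','left')}
    a=np.radians(-14.0); t=np.radians(28); h=np.array([np.cos(a),np.sin(a),0])
    x=-h*np.cos(t)+np.array([0,0,np.sin(t)]); z=h*np.sin(t)+np.array([0,0,np.cos(t)]); y=np.cross(z,x)
    yr,yl=L['right']['p']@y,L['left']['p']@y
    O=x*(L['low']['p']@x)+y*(yr+yl)/2+z*(L['floor']['p']@z)
    return np.stack([x,y,z],1),O,yr-yl
E
python3 - <<'E'
from h import *
V,O,w=vat(); print('O',(O*1e3).round(1),'width',w); np.savez('vatframe',V=V,O=O)
W=np.load('vat.npz')['W']; Q=(W-O)@V
m=(Q[...,2]>.006)&(Q[...,2]<.035)&(Q[...,0]>-.01)&(Q[...,0]<.186)&(abs(Q[...,1])<.105); m&=(Q[...,2]>.006)
m&=~((Q[...,0]<.006)&(Q[...,2]>.028))
blobs(m,Q,150)
r=Q[(Q[...,2]>.056)&(Q[...,2]<.066)&(abs(Q[...,0]-.095)<.12)&(abs(Q[...,1])<.13)]
print('rim x',np.percentile(r[:,0],[1,99]),'y',np.percentile(r[:,1],[1,99]))
hi=W[(W[...,2]>.175)&(W[...,2]<.2)&(abs(W[...,0]-.45)<.1)]; print('high rim z',np.nanmedian(hi[:,2]))
plan([(514,387,200,-10.4,20,-0.65)])
E
```

```text
O [ 582.1 -269.6   35.4] width 0.22971091563579998
px [364. 194.] 6000 mean [71.   8.8 21.6] rect [ 9.070e+01 -2.000e-01  1.831e+02  2.095e+02  0.000e+00] axis 58.6 len 247.3 snout [130.1 105.5] zpct [13.5 23.1 26.5]
rim x [-0.00834796  0.19891154] y [-0.12370907  0.12314379]
high rim z 0.18368134839706798
20
-0.129 -0.356 0.122 -0.0007 -0.65; -0.128 -0.356 0.122 -0.0007 -0.65; -0.127 -0.356 0.122 -0.0007 -0.65; -0.127 -0.356 0.122 -0.0007 -0.65; -0.126 -0.357 0.122 -0.0007 -0.65; -0.125 -0.357 0.122 -0.0007 -0.65; -0.124 -0.357 0.122 -0.0007 -0.65; -0.124 -0.357 0.122 -0.0007 -0.65; -0.123 -0.358 0.122 -0.0007 -0.65; -0.122 -0.358 0.122 -0.0007 -0.65; -0.121 -0.358 0.122 -0.0007 -0.65; -0.121 -0.358 0.122 -0.0007 -0.65; -0.120 -0.359 0.122 -0.0007 -0.65; -0.119 -0.359 0.122 -0.0007 -0.65; -0.119 -0.359 0.122 -0.0007 -0.65; -0.118 -0.359 0.122 -0.0007 -0.65; -0.117 -0.360 0.122 -0.0007 -0.65; -0.116 -0.360 0.122 -0.0007 -0.65; -0.116 -0.360 0.122 -0.0007 -0.65; -0.115 -0.360 0.122 -0.0007 -0.65
```

carry_out(
  increments="-0.18 -0.5 0.1 0 -0.65; -0.18 -0.5 0.1 0 -0.65; -0.18 -0.5 0.1 0 -0.65; -0.18 -0.5 0.1 0 -0.65; -0.18 -0.5 0.1 0 -0.65; -0.18 -0.5 0.1 0 -0.65; -0.18 -0.5 0.1 0 -0.65; -0.18 -0.5 0.1 0 -0.65; -0.18 -0.5 0.1 0 -0.65; -0.18 -0.5 0.1 0 -0.65",
)

```text
time: 4.25
eef_pos: [0.5346, 0.2124, 0.316]
tool_rot: [-180.0, 0.0, -12.5]
ft_force: [0.8, 0.2, 0.1]
grip_width: 0.0705
```

```bash
python3 - <<'E'
from h import *
f=np.load('vatframe.npz');V,O=f['V'],f['O']
W=np.load('vat.npz')['W']; Q=(W-O)@V
for y in(-.066,0,.066):
    m=(Q[...,2]>.012)&(Q[...,2]<.04)&(Q[...,0]>.008)&(Q[...,0]<.17)&(abs(Q[...,1]-y)<.028); P=Q[m]*1e3
    b=[np.ptp(np.percentile(P[abs(P[:,0]-x)<4,1],[0,100])).round(0) for x in(30,50,70)]; mid=[np.mean(np.percentile(P[abs(P[:,0]-x)<4,1],[0,100])).round(1) for x in(25,40,55,70)]
    print(y,'xmax',P[:,0].max().round(),'mid y',mid,'w',b,'top z',np.percentile(P[:,2],95).round(1))
print(ctrl.observe()['eef_pos'],ctrl.observe()['tool_rot'][2])
plan([(514,387,120,-10.4,7,-0.65),(514,387,50,-10.4,3,-.65)])
E
```

```text
-0.066 xmax 127.0 mid y [np.float64(-66.2), np.float64(-65.0), np.float64(-64.7), np.float64(-64.4)] w [np.float64(31.0), np.float64(31.0), np.float64(31.0)] top z 26.5
0 xmax 154.0 mid y [np.float64(0.6), np.float64(0.6), np.float64(0.3), np.float64(0.3)] w [np.float64(32.0), np.float64(34.0), np.float64(34.0)] top z 26.5
0.066 xmax 169.0 mid y [np.float64(62.6), np.float64(62.6), np.float64(62.6), np.float64(62.0)] w [np.float64(34.0), np.float64(37.0), np.float64(36.0)] top z 26.4
[0.53456803 0.21244911 0.31602168] -12.529245731383664
10
-0.103 -0.296 0.350 -0.0017 -0.65; -0.102 -0.297 0.350 -0.0017 -0.65; -0.100 -0.297 0.350 -0.0017 -0.65; -0.099 -0.298 0.350 -0.0017 -0.65; -0.097 -0.298 0.350 -0.0017 -0.65; -0.096 -0.299 0.350 -0.0017 -0.65; -0.094 -0.299 0.350 -0.0017 -0.65; 0.000 -0.000 0.292 -0.0000 -0.65; 0.000 -0.000 0.292 -0.0000 -0.65; 0.000 -0.000 0.292 -0.0000 -0.65
```

carry_out(
  increments="-0.1 -0.3 0.35 -0.0017 -0.65; -0.1 -0.3 0.35 -0.0017 -0.65; -0.1 -0.3 0.35 -0.0017 -0.65; -0.1 -0.3 0.35 -0.0017 -0.65; -0.1 -0.3 0.35 -0.0017 -0.65; -0.1 -0.3 0.35 -0.0017 -0.65; -0.09 -0.29 0.35 -0.0017 -0.65; 0 0 0.25 0 -0.65; 0 0 0.25 0 -0.65; 0 0 0 0 -0.65",
)

```text
time: 5.25
eef_pos: [0.5132, 0.384, 0.077]
tool_rot: [179.7, 0.2, -10.4]
ft_force: [0.3, 0.2, 0.4]
grip_width: 0.0703
```

```bash
python3 - <<'E'
from h import *
s=ctrl.observe();print(s['eef_pos'],s['tool_rot'][2],s['dq'].round(1))
plan([(514,387,17,-10.4,5,-0.65),(514,387,15,-10.4,2,-.65),(514,387,15,-10.4,3,.3)])
E
```

```text
[0.513183   0.38402571 0.07704565] -10.41172998823692 [-0.7 -2.4  2.5  1.1 -2.7  0.2]
10
0.001 -0.008 0.150 -0.0000 -0.65; 0.001 -0.008 0.150 -0.0000 -0.65; 0.001 -0.008 0.150 -0.0000 -0.65; 0.001 -0.008 0.150 -0.0000 -0.65; 0.001 -0.008 0.150 -0.0000 -0.65; 0.000 -0.000 0.013 -0.0000 -0.65; 0.000 -0.000 0.013 -0.0000 -0.65; 0.000 -0.000 -0.000 -0.0000 0.3; 0.000 -0.000 -0.000 -0.0000 0.3; 0.000 -0.000 -0.000 -0.0000 0.3
```

carry_out(
  increments="0 -0.03 0.15 0 -0.65; 0 0 0.15 0 -0.65; 0 0 0.15 0 -0.65; 0 0 0.13 0 -0.65; 0 0 0.1 0 -0.65; 0 0 0.06 0 -0.65; 0 0 0.03 0 -0.65; 0 0 0 0 -0.65; 0 0 0 0 -0.65; 0 0 0 0 -0.65",
)

```text
time: 6.25
eef_pos: [0.5168, 0.3866, 0.0194]
tool_rot: [-180.0, -0.0, -10.5]
ft_force: [-0.1, 0.8, 0.2]
grip_width: 0.0702
```

carry_out(
  increments="0 0 0.03 0 -0.65; 0 0 0.025 0 -0.65; 0 0 0 0 -0.65; 0 0 0 0 -0.2; 0 0 0 0 0.1; 0 0 0 0 0.3; 0 0 0 0 0.3; 0 0 0 0 0.3; 0 0 0 0 0.3; 0 0 0 0 0.3",
  force=30,
)

```text
time: 7.25
eef_pos: [0.5166, 0.3865, 0.0147]
tool_rot: [-180.0, -0.0, -10.5]
ft_force: [-0.4, -0.6, 4.8]
grip_width: 0.0449
```

```bash
python3 - <<'E'
from h import *
plan([(516,386,120,-10.5,5,.3),(516,340,240,-10.5,5,.3),(514,50,240,-12.3,10,.3),(512.3,-252.2,240,-14.1,10,.3)])
E
```

```text
30
-0.001 0.002 -0.263 0.0000 0.3; -0.001 0.002 -0.263 0.0000 0.3; -0.001 0.002 -0.263 0.0000 0.3; -0.001 0.002 -0.263 0.0000 0.3; -0.001 0.002 -0.263 0.0000 0.3; 0.021 0.113 -0.300 -0.0000 0.3; 0.021 0.113 -0.300 -0.0000 0.3; 0.021 0.113 -0.300 -0.0000 0.3; 0.021 0.113 -0.300 -0.0000 0.3; 0.021 0.113 -0.300 -0.0000 0.3; 0.064 0.357 -0.000 0.0010 0.3; 0.065 0.357 -0.000 0.0010 0.3; 0.066 0.356 -0.000 0.0010 0.3; 0.067 0.356 -0.000 0.0010 0.3; 0.068 0.356 -0.000 0.0010 0.3; 0.069 0.356 -0.000 0.0010 0.3; 0.070 0.356 -0.000 0.0010 0.3; 0.071 0.355 -0.000 0.0010 0.3; 0.073 0.355 -0.000 0.0010 0.3; 0.074 0.355 -0.000 0.0010 0.3; 0.078 0.370 -0.000 0.0010 0.3; 0.080 0.369 -0.000 0.0010 0.3; 0.081 0.369 -0.000 0.0010 0.3; 0.082 0.369 -0.000 0.0010 0.3; 0.083 0.369 -0.000 0.0010 0.3; 0.084 0.368 -0.000 0.0010 0.3; 0.085 0.368 -0.000 0.0010 0.3; 0.087 0.368 -0.000 0.0010 0.3; 0.088 0.367 -0.000 0.0010 0.3; 0.089 0.367 -0.000 0.0010 0.3
```

carry_out(
  increments="0 0 -0.1 0 0.3; 0 0 -0.26 0 0.3; 0 0 -0.3 0 0.3; 0 0 -0.3 0 0.3; 0 0 -0.3 0 0.3; 0.02 0.11 -0.3 0 0.3; 0.02 0.11 -0.3 0 0.3; 0.02 0.11 -0.3 0 0.3; 0.02 0.11 -0.3 0 0.3; 0.02 0.11 -0.3 0 0.3",
)

```text
time: 8.25
eef_pos: [0.5159, 0.341, 0.2364]
tool_rot: [180.0, 0.0, -10.5]
ft_force: [0.9, -0.0, -2.6]
grip_width: 0.0448
```

carry_out(
  increments="0.06 0.36 -0.1 0.001 0.3; 0.06 0.36 -0.1 0.001 0.3; 0.07 0.36 -0.1 0.001 0.3; 0.07 0.36 0 0.001 0.3; 0.07 0.36 0 0.001 0.3; 0.07 0.36 0 0.001 0.3; 0.07 0.36 0 0.001 0.3; 0.07 0.36 0 0.001 0.3; 0.07 0.36 0 0.001 0.3; 0.07 0.36 0 0.001 0.3",
)

```text
time: 9.25
eef_pos: [0.5126, 0.0474, 0.2595]
tool_rot: [-180.0, 0.0, -12.3]
ft_force: [0.7, 0.4, -1.0]
grip_width: 0.0449
```

```bash
python3 - <<'E'
from h import *
s=ctrl.observe();print(s['eef_pos'],s['tool_rot'][2],s['grip_width'],s['ft_force'].round(1))
plan([(512.3,-252.2,235,-14.1,9,.3)])
E
```

```text
[0.51263292 0.0473758  0.25946871] -12.309695507931542 0.04493172986670322 [ 0.7  0.4 -1. ]
9
0.088 0.407 0.034 0.0011 0.3; 0.090 0.406 0.034 0.0011 0.3; 0.091 0.406 0.034 0.0011 0.3; 0.092 0.406 0.034 0.0011 0.3; 0.094 0.405 0.034 0.0011 0.3; 0.095 0.405 0.034 0.0011 0.3; 0.097 0.405 0.034 0.0011 0.3; 0.098 0.404 0.034 0.0011 0.3; 0.100 0.404 0.034 0.0011 0.3
```

carry_out(
  increments="0.09 0.41 0 0.0011 0.3; 0.09 0.41 0 0.0011 0.3; 0.09 0.41 0 0.0011 0.3; 0.09 0.41 0 0.0011 0.3; 0.09 0.41 0 0.0011 0.3; 0.1 0.4 0.05 0.0011 0.3; 0.1 0.4 0.05 0.0011 0.3; 0.1 0.4 0.1 0.0011 0.3; 0.1 0.4 0.1 0.0011 0.3; 0 0 0 0 0.3",
)

```text
time: 10.25
eef_pos: [0.512, -0.2539, 0.2337]
tool_rot: [180.0, 0.2, -14.3]
ft_force: [0.1, 0.3, -0.6]
grip_width: 0.0444
```

```bash
python3 - <<'E'
from h import *
im,d,c,s=shot('wrist');W=pts(d,c,s);print(s['eef_pos'],s['tool_rot'][2],s['dq'].round(1),s['ft_force'].round(1))
np.savez('held.npz',im=im,W=W)
R0=R.from_euler('xyz',s['tool_rot'],degrees=True).as_matrix();Q=(W-s['eef_pos'])@R0
hsv=cv2.cvtColor(im,cv2.COLOR_BGR2HSV)
m=(abs(Q[...,2]-.002)<.006)&(abs(Q[...,0])<.12)&(abs(Q[...,1])<.12)&(hsv[...,1]<60)&(hsv[...,2]>60);print(m.sum(),rect(Q[m]),np.median(Q[m][:,2]))
plan([(512.3,-252.2,195,-14.1,3,.3),(512.3,-252.2,155,-14.1,7,.3)])
E
```

```text
[ 0.51200558 -0.25389423  0.23372003] -14.284133759827817 [ 2.8 -1.6 -0.3 -0.4 -0.7 -3.2] [ 0.1  0.3 -0.6]
89621 [ -1.6  -0.9 201.9 174.4  89.9] 0.0024328084475429136
10
-0.000 -0.002 0.164 -0.0003 0.3; -0.000 -0.002 0.164 -0.0003 0.3; -0.000 -0.002 0.164 -0.0003 0.3; 0.000 -0.000 0.071 -0.0000 0.3; 0.000 -0.000 0.071 -0.0000 0.3; 0.000 -0.000 0.071 -0.0000 0.3; 0.000 -0.000 0.071 -0.0000 0.3; 0.000 -0.000 0.071 -0.0000 0.3; 0.000 -0.000 0.071 -0.0000 0.3; 0.000 -0.000 0.071 -0.0000 0.3
```

carry_out(
  increments="0 0 0.16 0 0.3; 0 0 0.16 0 0.3; 0 0 0.16 0 0.3; 0 0 0.07 0 0.3; 0 0 0.07 0 0.3; 0 0 0.07 0 0.3; 0 0 0.07 0 0.3; 0 0 0 0 0.3; 0 0 0 0 0.3; 0 0 0 0 0.3",
)

```text
time: 11.3
eef_pos: [0.5136, -0.2513, 0.1748]
tool_rot: [-180.0, -0.0, -14.1]
ft_force: [2.2, 0.7, 0.7]
grip_width: 0.0449
```

```bash
cat >> h.py <<'E'
def held(zr=(-.06,.06)):
    im,d,c,s=shot('wrist');W=pts(d,c,s);R0=R.from_euler('xyz',s['tool_rot'],degrees=True).as_matrix();Q=(W-s['eef_pos'])@R0
    hsv=cv2.cvtColor(im,cv2.COLOR_BGR2HSV)
    m=(Q[...,2]>zr[0])&(Q[...,2]<zr[1])&(Q[...,0]>.02)&(Q[...,0]<.09)&(abs(Q[...,1])<.08)&(hsv[...,1]<60)&(hsv[...,2]>100)
    P=Q[m];A=np.c_[P[:,:2],np.ones(len(P))];r=np.linalg.lstsq(A,P[:,2],rcond=None)[0]
    print('pos',(s['eef_pos']*1e3).round(1),'yaw',s['tool_rot'][2].round(2),'F',s['ft_force'].round(1),'w',s['grip_width'].round(4),len(P),'plate pitch',np.degrees(np.arctan(r[0])).round(1),'roll',np.degrees(np.arctan(r[1])).round(1),'z at tcp',(r[2]*1e3).round(1),'rms',np.std(P[:,2]-A@r).round(4))
    return im,W,Q,s
E
python3 - <<'E'
from h import *
held()
E
```

```text
Traceback (most recent call last):
  File "h.py", line 56, in held
    print('pos',(s['eef_pos']*1e3).round(1),'yaw',s['tool_rot'][2].round(2),'F',s['ft_force'].round(1),'w',s['grip_width'].round(4),len(P),'plate pitch',np.degrees(np.arctan(r[0])).round(1),'roll',np.degrees(np.arctan(r[1])).round(1),'z at tcp',(r[2]*1e3).round(1),'rms',np.std(P[:,2]-A@r).round(4))
                                                                                                           ^^^^^^^^^^^^^^^^^^^^^
AttributeError: 'float' object has no attribute 'round'
```

carry_out(
  increments="0 0 0.05 0 0.3; 0 0 0.05 0 0.3; 0 0 0.05 0 0.3; 0 0 0.05 0 0.3; 0 0 0.04 0 0.3; 0 0 0 0 0.3; 0 0 0 0 0.3; 0 0 0 0 0.3; 0 0 0 0 0.3; 0 0 0 0 0.3",
)

```text
time: 12.35
eef_pos: [0.5134, -0.2512, 0.1554]
tool_rot: [-180.0, -0.0, -14.1]
ft_force: [2.0, -1.0, 0.9]
grip_width: 0.0448
```

```bash
sed -i "s/s\['grip_width'\].round(4)/round(float(s['grip_width']),4)/; s/,np.std(P\[:,2\]-A@r).round(4)/,round(float(np.std(P[:,2]-A@r)),4)/" h.py
python3 - <<'E'
from h import *
im,*_=held(); cv2.imwrite('pics/w5.png',im)
E
```

```text
pos [ 513.4 -251.2  155.4] yaw -14.08 F [ 2.  -1.   0.9] w 0.0448 26457 plate pitch 34.2 roll -0.0 z at tcp 3.8 rms 0.0007
```

View pics/w5.png

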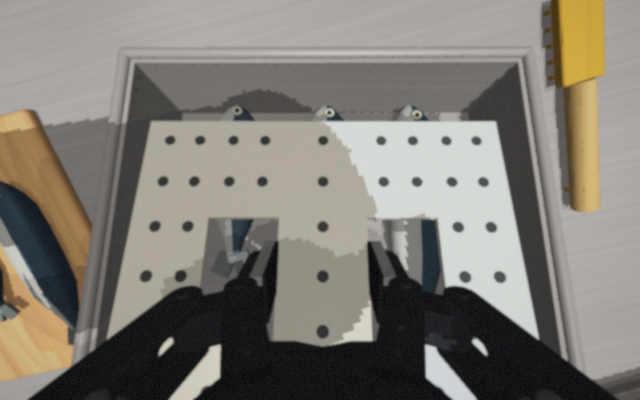

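The plate is tilted between the walls and over-tilted to 34°, because its folds met the high rim. I'll press its low edge gently on the low rim to come back to 28°.

carry_out(
  increments="0 0 -0.1 0 0.3; 0 0 -0.1 0 0.3; 0.17 0 0 0 0.3; 0.17 0 0 0 0.3; 0.17 0 0 0 0.3; 0 0 0.12 0 0.3; 0 0 0.12 0 0.3; 0 0 0.07 0 0.3; 0 0 0.07 0 0.3; 0 0 0 0 0.3",
)

```text
time: 13.4
eef_pos: [0.5507, -0.261, 0.1401]
tool_rot: [180.0, 0.2, -14.1]
ft_force: [-5.4, 1.2, 6.7]
grip_width: 0.0445
```

```bash
python3 - <<'E'
from h import *
held()
f=np.load('vatframe.npz');V,O=f['V'],f['O']*1e3
for x,z in((93,68),(93,40),(93,34),(86,30),(86,28)): print(x,z,(O+V@[x,0,z]+[0,0,4.4]).round(1))
E
```

```text
pos [ 550.7 -261.   140.1] yaw -14.1 F [-5.4  1.2  6.7] w 0.0445 30332 plate pitch 28.3 roll 0.0 z at tcp 3.1 rms 0.0012
93 68 [ 533.4 -257.5  143.6]
93 40 [ 520.7 -254.3  118.8]
93 34 [ 518.  -253.6  113.5]
86 30 [ 522.1 -254.6  106.7]
86 28 [ 521.2 -254.4  104.9]
```

carry_out(
  increments="0 0 -0.15 0 0.3; 0 0 -0.15 0 0.3; -0.11 0 0 0 0.3; -0.12 0 0.1 0 0.3; -0.04 0 0.1 0 0.3; -0.04 0 0.1 0 0.3; -0.04 0 0.1 0 0.3; -0.04 0 0.1 0 0.3; 0 0 0 0 0.3; 0 0 0 0 0.3",
)

```text
time: 14.45
eef_pos: [0.5239, -0.2537, 0.124]
tool_rot: [-180.0, -0.1, -14.1]
ft_force: [7.5, -3.2, -7.4]
grip_width: 0.0451
```

```bash
python3 - <<'E'
from h import *
im,W,Q,s=held()
f=np.load('vatframe.npz');V,O=f['V'],f['O']
U=(W-O)@V*1e3
m=(U[...,2]<60)&(U[...,2]>25)&(abs(U[...,1])<104)&(U[...,0]>-15)&(U[...,0]<100)
hsv=cv2.cvtColor(im,cv2.COLOR_BGR2HSV); m&=(hsv[...,1]<40)&(hsv[...,2]>110)
P=U[m];print('plate low edge x',np.percentile(P[:,0],[.5,2]).round(1),'y',np.percentile(P[:,1],[.5,99.5]).round(1),'z',np.percentile(P[:,2],[5,50,95]).round(1))
print('tcp vat',((s['eef_pos']-[0,0,.0044]-O)@V*1e3).round(1))
E
```

```text
pos [ 523.9 -253.7  124. ] yaw -14.07 F [ 7.5 -3.2 -7.4] w 0.0451 29738 plate pitch 15.8 roll 0.2 z at tcp 24.6 rms 0.0073
plate low edge x [-1.  -0.8] y [-101.7   99.2] z [30.3 39.2 53.5]
tcp vat [92.8 -1.3 45.9]
```

```bash
python3 - <<'E'
from h import *
a=np.load('wrist.npz')['im']; im,_=ctrl.read_camera('side'); cv2.imwrite('pics/w6.png',np.vstack([cv2.resize(a,(480,300)),cv2.resize(im[180:330,230:400],(480,300*1),interpolation=cv2.INTER_CUBIC)]))
E
```

```text
(no output)
```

View pics/w6.png

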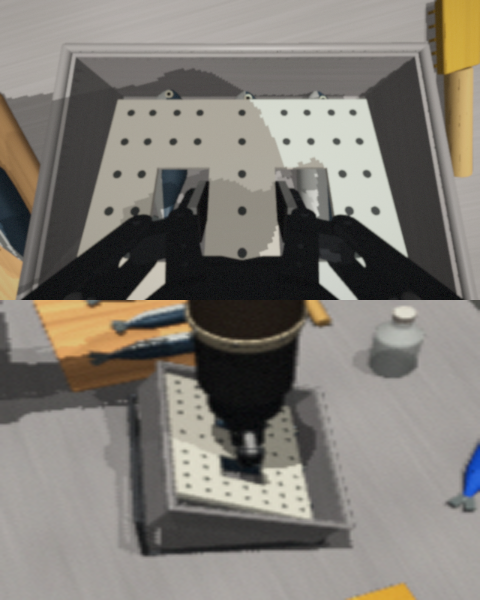

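```bash
cat >> h.py <<'E'
def platev(d=None,s=None,show=True,prior=25):
    """plate pose in vat frame from wrist picture: RANSAC-free robust plane, then front edge"""
    im,d,c,s=shot('wrist'); W=pts(d,c,s); f=np.load('vatframe.npz');V,O=f['V'],f['O']; U=(W-O)@V*1e3
    hsv=cv2.cvtColor(im,cv2.COLOR_BGR2HSV)
    m=np.zeros(d.shape,bool); m[135:215,170:470]=1; m&=(hsv[...,1]<60)&(hsv[...,2]>100)&(U[...,2]>20)
    P=U[m]
    for k in range(6):
        A=np.c_[P[:,:2],np.ones(len(P))]; r=np.linalg.lstsq(A,P[:,2],rcond=None)[0]; e=abs(P[:,2]-A@r); P=P[e<max(2,2*np.median(e))]
    e=abs(U[...,2]-U[...,0]*r[0]-U[...,1]*r[1]-r[2])<2.5; e&=(abs(U[...,1])<95)&(U[...,0]>-15)&(U[...,0]<80)&(hsv[...,1]<60)&(hsv[...,2]>80)
    col=[U[:,c][e[:,c]][:,0].min() for c in range(200,460,20) if e[:,c].sum()>10]
    t=((s['eef_pos']-[0,0,.0044]-O)@V*1e3).round(1)
    print('pos',(s['eef_pos']*1e3).round(1),'F',s['ft_force'].round(1),'tcp vat',t,'tilt err x,y deg',np.degrees(np.arctan(r[:2])).round(2),'z@tcp',(r@[t[0],t[1],1]).round(1),'z@x=5',(r@[5,0,1]).round(1),'front edge x',np.round(col,1),len(P))
    return im,U
E
python3 - <<'E'
from h import *
platev()
E
```

```text
pos [ 523.8 -253.7  123.9] F [ 7.3 -2.9 -7.1] tcp vat [92.8 -1.3 45.9] tilt err x,y deg [11.5  0. ] z@tcp 45.5 z@x=5 27.6 front edge x [-0.4 16.  16.7 -0.3 16.6 -0.8 -0.9 -0.7 -0.6 -0.5 -0.4 -0.5 -1.2] 23175
```

The plate slipped back about 8 mm in the grip and its upper edge caught the high rim. I'll ease it down the slope and measure again.

carry_out(
  increments="0.03 0 -0.02 0 0.3; 0.03 0 -0.02 0 0.3; 0.03 0 0.02 0 0.3; 0.02 0 0.03 0 0.3; 0 0 0 0 0.3; 0 0 0 0 0.3; 0 0 0 0 0.3; 0 0 0 0 0.3; 0 0 0 0 0.3; 0 0 0 0 0.3",
)

```text
time: 15.6
eef_pos: [0.5312, -0.2557, 0.1242]
tool_rot: [-180.0, -0.0, -14.1]
ft_force: [0.1, 0.5, -0.3]
grip_width: 0.0447
```

```bash
python3 - <<'E'
from h import *
im,U=platev()
for v in range(118,150,4): print(v,U[v,[230,320,430]].round(0).tolist(),im[v,[230,320,430]].mean(1))
E
```

```text
pos [ 531.2 -255.7  124.2] F [ 0.1  0.5 -0.3] tcp vat [86.2 -1.2 49.7] tilt err x,y deg [12.83 -0.1 ] z@tcp 49.2 z@x=5 30.7 front edge x [10.2 10.7 10.2 10.1 10.4 10.5 -0.8 -0.7 -1.  -0.7 -0.8 -0.4 -0.5] 23191
118 [[0.0, -58.0, 34.0], [0.0, -3.0, 33.0], [-1.0, 65.0, 31.0]] [ 74.         107.33333333 114.33333333]
122 [[-0.0, -60.0, 28.0], [-1.0, -3.0, 27.0], [-0.0, 66.0, 27.0]] [ 75.66666667  73.33333333 112.66666667]
126 [[-0.0, -62.0, 22.0], [-1.0, -3.0, 21.0], [-0.0, 68.0, 21.0]] [ 73.          75.33333333 111.66666667]
130 [[-0.0, -64.0, 16.0], [-1.0, -4.0, 14.0], [-1.0, 71.0, 14.0]] [66.33333333 74.66666667 87.66666667]
134 [[4.0, -63.0, 19.0], [-0.0, -4.0, 9.0], [0.0, 73.0, 9.0]] [129.         126.         168.33333333]
138 [[13.0, -58.0, 33.0], [13.0, -3.0, 33.0], [13.0, 63.0, 33.0]] [164.         164.66666667 212.33333333]
142 [[16.0, -58.0, 33.0], [16.0, -3.0, 33.0], [16.0, 63.0, 33.0]] [164.         164.33333333 212.66666667]
146 [[19.0, -57.0, 35.0], [19.0, -3.0, 34.0], [18.0, 63.0, 33.0]] [165.         158.66666667 213.66666667]
```

carry_out(
  increments="-0.015 0 0.03 0 0.3; -0.015 0 0.03 0 0.3; -0.015 0 0.03 0 0.3; -0.015 0 0.03 0 0.3; -0.015 0 0.03 0 0.3; -0.01 0 0.02 0 0.3; -0.01 0 0.02 0 0.3; 0 0 0 0 0.3; 0 0 0 0 0.3; 0 0 0 0 0.3",
)

```text
time: 16.65
eef_pos: [0.5238, -0.2539, 0.1089]
tool_rot: [180.0, -0.0, -14.1]
ft_force: [1.6, -0.5, 1.9]
grip_width: 0.0447
```

```bash
python3 - <<'E'
from h import *
im,U=platev()
for v in range(122,150,4): print(v,U[v,[230,320,430]].round(0).tolist())
E
```

```text
pos [ 523.8 -253.9  108.9] F [ 1.6 -0.5  1.9] tcp vat [85.7 -1.1 32.7] tilt err x,y deg [ 3.17 -0.27] z@tcp 33.5 z@x=5 29.0 front edge x [-0.8  7.2  7.8  7.5  7.2 -0.8 -0.3 -0.6 -0.9 -0.8 -0.5 -0.7 -0.7] 23117
122 [[8.0, -54.0, 29.0], [9.0, -3.0, 29.0], [8.0, 59.0, 28.0]]
126 [[11.0, -54.0, 30.0], [11.0, -3.0, 30.0], [11.0, 59.0, 29.0]]
130 [[14.0, -53.0, 30.0], [13.0, -3.0, 29.0], [13.0, 59.0, 29.0]]
134 [[16.0, -53.0, 30.0], [16.0, -3.0, 30.0], [16.0, 58.0, 29.0]]
138 [[19.0, -53.0, 31.0], [18.0, -3.0, 29.0], [18.0, 58.0, 28.0]]
142 [[21.0, -53.0, 29.0], [21.0, -3.0, 30.0], [21.0, 57.0, 31.0]]
146 [[23.0, -53.0, 31.0], [23.0, -3.0, 30.0], [23.0, 58.0, 30.0]]
```

carry_out(
  increments="-0.01 0 0.018 0 0.3; -0.01 0 0.018 0 0.3; 0 0 0 0 0.3; 0.02 0 0.01 0 0.3; 0.02 0 0.01 0 0.3; 0.02 0 0.01 0 0.3; 0.01 0 0.006 0 0.3; 0 0 0 0 0.3; 0 0 0 0 0.3; 0 0 0 0 0.3",
)

```text
time: 17.7
eef_pos: [0.5279, -0.2549, 0.1031]
tool_rot: [-180.0, -0.0, -14.1]
ft_force: [1.6, -1.1, 1.3]
grip_width: 0.0449
```

```bash
python3 - <<'E'
from h import *
im,U=platev()
for v in range(114,150,4): print(v,U[v,[230,320,430]].round(0).tolist())
E
```

```text
pos [ 527.9 -254.9  103.1] F [ 1.6 -1.1  1.3] tcp vat [79.4 -1.1 29.5] tilt err x,y deg [ 0.69 -0.09] z@tcp 30.7 z@x=5 29.8 front edge x [-0.4 -0.7 -0.7 -0.  -0.3 -0.5 -0.7 -1.  -0.6 -0.6 -0.2 -0.5 -0.2] 23154
114 [[-0.0, -53.0, 31.0], [-0.0, -3.0, 31.0], [-1.0, 58.0, 29.0]]
118 [[1.0, -53.0, 29.0], [1.0, -3.0, 29.0], [2.0, 58.0, 30.0]]
122 [[4.0, -53.0, 30.0], [4.0, -3.0, 30.0], [4.0, 57.0, 30.0]]
126 [[6.0, -52.0, 30.0], [6.0, -3.0, 29.0], [7.0, 57.0, 30.0]]
130 [[9.0, -52.0, 30.0], [9.0, -3.0, 30.0], [9.0, 57.0, 30.0]]
134 [[11.0, -52.0, 31.0], [12.0, -3.0, 31.0], [11.0, 57.0, 28.0]]
138 [[13.0, -52.0, 30.0], [14.0, -3.0, 30.0], [13.0, 57.0, 30.0]]
142 [[16.0, -52.0, 30.0], [16.0, -3.0, 30.0], [16.0, 57.0, 29.0]]
146 [[18.0, -52.0, 30.0], [18.0, -3.0, 31.0], [18.0, 56.0, 30.0]]
```

carry_out(
  increments="0.014 0 0.009 0 0.3; 0.014 0 0.009 0 0.3; 0.004 0 0.002 0 0.3; 0 0 0 0 0.3; 0 0 0 0 -0.2; 0 0 0 0 -0.45; 0 0 0 0 -0.45; 0 0 0 0 -0.45; 0 0 -0.05 0 -0.45; 0 0 -0.15 0 -0.45",
)

```text
time: 18.75
eef_pos: [0.5294, -0.2553, 0.1169]
tool_rot: [180.0, 0.1, -14.1]
ft_force: [-0.2, 0.1, -0.1]
grip_width: 0.0621
```

carry_out(
  increments="0 0 -0.3 0 -0.45; 0 0 -0.4 0 -0.45; 0 0 -0.4 0 -0.45; 0 0 -0.4 0 -0.45; 0 0 -0.4 0 -0.45; 0.1 -0.1 -0.3 0 -0.45; 0.1 -0.1 -0.3 0 -0.45; 0.1 -0.1 -0.1 0 -0.45; 0 0 0 0 -0.45; 0 0 0 0 -0.45",
)

```text
time: 19.75
eef_pos: [0.5589, -0.2377, 0.3249]
tool_rot: [-180.0, 0.1, -14.1]
ft_force: [0.1, 0.6, -0.3]
grip_width: 0.062
```

```bash
python3 - <<'E'
from h import *
im,d,c,s=shot('wrist');W=pts(d,c,s);f=np.load('vatframe.npz');U=(W-f['O'])@f['V']*1e3
hsv=cv2.cvtColor(im,cv2.COLOR_BGR2HSV)
m=(hsv[...,1]<45)&(hsv[...,2]>90)&(abs(U[...,2]-30)<5)&(abs(U[...,1])<110)&(U[...,0]>-5)&(U[...,0]<188)
P=U[m];A=np.c_[P[:,:2],np.ones(len(P))];r=np.linalg.lstsq(A,P[:,2],rcond=None)[0]
print(s['eef_pos'],m.sum(),rect(P/1000),'tilt',np.degrees(r[:2]).round(2),'z',(r@[88,0,1]).round(1),'z@5',(r@[5,0,1]).round(1))
cv2.imwrite('pics/w7.png',im)
# next: long fish grip: rect y centre 31.6; snout (595.3) ; axis -1.6
plan([(530,30,200,-1.6,10,-.45)])
E
```

```text
[ 0.55890412 -0.23767721  0.32487625] 19148 [ 86.6   2.6 213.  175.5  89.9] tilt [-0.14 -0.04] z 30.0 z@5 30.2
10
-0.116 -0.316 0.156 -0.0069 -0.45; -0.109 -0.318 0.156 -0.0069 -0.45; -0.102 -0.321 0.156 -0.0069 -0.45; -0.095 -0.323 0.156 -0.0069 -0.45; -0.088 -0.325 0.156 -0.0069 -0.45; -0.081 -0.327 0.156 -0.0069 -0.45; -0.074 -0.328 0.156 -0.0069 -0.45; -0.067 -0.330 0.156 -0.0069 -0.45; -0.060 -0.331 0.156 -0.0069 -0.45; -0.052 -0.333 0.156 -0.0069 -0.45
```

View pics/w7.png

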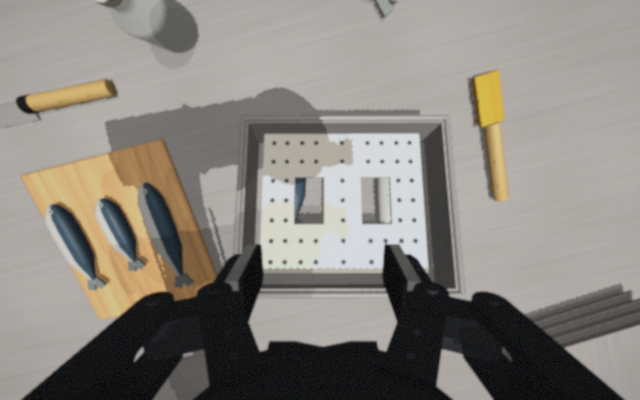

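Plate is flat (top 30.0 mm off the floor, tilt 0.1°) with its edge at the low wall. Now the mid sardine.

```bash
python3 - <<'E'
from h import *
plan([(537.6,175.7,120,0,10,-.45),(537.6,175.7,45,0,5,-.45),(537.6,175.7,32.5,0,3,-.45),(537.6,175.7,32.5,0,2,-.45)])
E
```

```text
20
-0.151 -0.495 0.256 -0.0078 -0.45; -0.139 -0.499 0.256 -0.0078 -0.45; -0.127 -0.502 0.256 -0.0078 -0.45; -0.114 -0.505 0.256 -0.0078 -0.45; -0.102 -0.507 0.256 -0.0078 -0.45; -0.089 -0.510 0.256 -0.0078 -0.45; -0.077 -0.512 0.256 -0.0078 -0.45; -0.064 -0.514 0.256 -0.0078 -0.45; -0.052 -0.515 0.256 -0.0078 -0.45; -0.039 -0.516 0.256 -0.0078 -0.45; 0.000 0.000 0.188 -0.0000 -0.45; 0.000 0.000 0.188 -0.0000 -0.45; 0.000 0.000 0.188 -0.0000 -0.45; 0.000 0.000 0.188 -0.0000 -0.45; 0.000 0.000 0.188 -0.0000 -0.45; 0.000 0.000 0.052 -0.0000 -0.45; 0.000 0.000 0.052 -0.0000 -0.45; 0.000 0.000 0.052 -0.0000 -0.45; 0.000 0.000 -0.000 -0.0000 -0.45; 0.000 0.000 -0.000 -0.0000 -0.45
```

carry_out(
  increments="-0.15 -0.5 0.2 -0.008 -0.45; -0.14 -0.5 0.25 -0.008 -0.45; -0.13 -0.5 0.25 -0.008 -0.45; -0.11 -0.51 0.25 -0.008 -0.45; -0.1 -0.51 0.25 -0.008 -0.45; -0.09 -0.51 0.25 -0.008 -0.45; -0.08 -0.51 0.25 -0.008 -0.45; -0.06 -0.51 0.25 -0.008 -0.45; -0.05 -0.52 0.25 -0.008 -0.45; -0.04 -0.52 0.2 -0.006 -0.45",
)

```text
time: 20.8
eef_pos: [0.5364, 0.1773, 0.1316]
tool_rot: [179.9, 0.1, -0.0]
ft_force: [1.1, -0.2, 0.6]
grip_width: 0.0616
```

```bash
python3 - <<'E'
from h import *
im,d,c,s=shot('wrist');W=pts(d,c,s);print(s['eef_pos'],s['tool_rot'][2],s['dq'].round(1))
X,Y,Z=W[...,0],W[...,1],W[...,2]
blobs((abs(X-.53)<.11)&(abs(Y-.175)<.03)&(Z>.018)&(Z<.05),W,300)
plan([(537.6,175.7,45,0,5,-.45),(537.6,175.7,32.5,0,3,-.45)])
E
```

```text
[0.53640046 0.17731114 0.13163288] -0.013767214456974397 [ 37.8  18.    1.9   0.4  16.6 -27.3]
px [326. 206.] 5841 mean [534.4 175.3  35.1] rect [522.2 175.2 151.8  34.6   1.3] axis 0.9 len 151.8 snout [598.1 176.4] zpct [27.3 36.4 38.7]
8
0.004 0.015 0.211 0.0002 -0.45; 0.004 0.015 0.211 0.0002 -0.45; 0.004 0.015 0.211 0.0002 -0.45; 0.004 0.015 0.211 0.0002 -0.45; 0.004 0.015 0.211 0.0002 -0.45; 0.000 -0.000 0.052 -0.0000 -0.45; 0.000 -0.000 0.052 -0.0000 -0.45; 0.000 -0.000 0.052 -0.0000 -0.45
```

carry_out(
  increments="0 0 0 0.003 -0.45; 0 0 0 0 -0.45; 0 0 0.2 0 -0.45; 0 0 0.2 0 -0.45; 0 0 0.2 0 -0.45; 0 0 0.2 0 -0.45; 0 0 0.15 0 -0.45; 0 0 0 0 -0.45; 0 0 0 0 -0.45; 0 0 0 0 -0.45",
)

```text
time: 21.85
eef_pos: [0.5384, 0.1767, 0.0585]
tool_rot: [-180.0, -0.1, -0.6]
ft_force: [-0.3, 0.2, 0.2]
grip_width: 0.0616
```

carry_out(
  increments="0 0.01 0.12 -0.005 -0.45; 0 0 0.12 0 -0.45; 0 0 0.06 0 -0.45; 0 0 0.025 0 -0.45; 0 0 0 0 -0.2; 0 0 0 0 0.1; 0 0 0 0 0.4; 0 0 0 0 0.4; 0 0 0 0 0.4; 0 0 0 0 0.4",
  force=30,
)

```text
time: 22.85
eef_pos: [0.5379, 0.176, 0.0318]
tool_rot: [-180.0, -0.0, 0.3]
ft_force: [-1.2, 0.3, 1.6]
grip_width: 0.0355
```

```bash
python3 - <<'E'
from h import *
f=np.load('vatframe.npz');V,O=f['V'],f['O']*1e3
for nm,x,y in(('mid',61,.4),('short',50,-64.5),('long',72,62.6)):
    for z in(43,): print(nm,(O+V@[x,y,z]).round(1))
s=ctrl.observe();print(s['eef_pos'],s['tool_rot'][2],s['grip_width'])
t=O+V@[61,.4,43]
plan([(538,176,130,0,3,.4),(538,100,230,-2,7,.4),(t[0]+10,t[1],230,-14,10,.4)])
E
```

```text
mid [ 549.4 -261.8  102.1]
short [ 574.5 -201.2   96.9]
long [ 524.9 -319.8  107.2]
[0.53789931 0.17600591 0.03179115] 0.3184613464689677 0.0355177758964496
20
0.000 0.000 -0.409 0.0006 0.4; 0.000 0.000 -0.409 0.0006 0.4; 0.000 0.000 -0.409 0.0006 0.4; 0.000 0.136 -0.179 0.0016 0.4; 0.001 0.136 -0.179 0.0016 0.4; 0.001 0.136 -0.179 0.0016 0.4; 0.002 0.136 -0.179 0.0016 0.4; 0.003 0.136 -0.179 0.0016 0.4; 0.003 0.136 -0.179 0.0016 0.4; 0.004 0.136 -0.179 0.0016 0.4; 0.042 0.451 -0.000 0.0067 0.4; 0.052 0.450 -0.000 0.0067 0.4; 0.061 0.449 -0.000 0.0067 0.4; 0.071 0.448 -0.000 0.0067 0.4; 0.080 0.446 -0.000 0.0067 0.4; 0.089 0.444 -0.000 0.0067 0.4; 0.099 0.442 -0.000 0.0067 0.4; 0.108 0.440 -0.000 0.0067 0.4; 0.117 0.438 -0.000 0.0067 0.4; 0.126 0.435 -0.000 0.0067 0.4
```

carry_out(
  increments="0 0 -0.2 0 0.4; 0 0 -0.4 0 0.4; 0 0 -0.4 0 0.4; 0 0.12 -0.3 0.0016 0.4; 0 0.14 -0.3 0.0016 0.4; 0 0.14 -0.25 0.0016 0.4; 0 0.14 -0.2 0.0016 0.4; 0 0.14 -0.2 0.0016 0.4; 0 0.2 -0.15 0.0016 0.4; 0 0.25 -0.1 0.0016 0.4",
)

```text
time: 23.85
eef_pos: [0.5368, 0.0849, 0.2324]
tool_rot: [-180.0, -0.0, -1.7]
ft_force: [0.4, -0.7, -0.1]
grip_width: 0.0353
```

```bash
python3 - <<'E'
from h import *
s=ctrl.observe();print(s['eef_pos'],s['tool_rot'][2],s['grip_width'])
plan([(555,-263,225,-14,9,.4)])
E
```

```text
[0.53675872 0.08492616 0.23244981] -1.6764276840734886 0.0352849270239304
9
0.039 0.482 0.010 0.0076 0.4; 0.051 0.481 0.010 0.0076 0.4; 0.062 0.480 0.010 0.0076 0.4; 0.074 0.478 0.010 0.0076 0.4; 0.085 0.476 0.010 0.0076 0.4; 0.097 0.474 0.010 0.0076 0.4; 0.108 0.472 0.010 0.0076 0.4; 0.119 0.469 0.010 0.0076 0.4; 0.130 0.466 0.010 0.0076 0.4
```

carry_out(
  increments="0.04 0.48 0 0.0076 0.4; 0.05 0.48 0 0.0076 0.4; 0.06 0.48 0 0.0076 0.4; 0.07 0.48 0 0.0076 0.4; 0.08 0.48 0 0.0076 0.4; 0.1 0.47 0 0.0076 0.4; 0.11 0.47 0 0.0076 0.4; 0.12 0.47 0 0.0076 0.4; 0.13 0.43 0.05 0.0076 0.4; 0 0 0.05 0 0.4",
)

```text
time: 24.85
eef_pos: [0.5542, -0.2633, 0.2226]
tool_rot: [180.0, 0.1, -14.3]
ft_force: [0.2, -0.2, -0.8]
grip_width: 0.0351
```

```bash
cat >> h.py <<'E'
def fishv(y,save=None,off=6.8):
    """held fish in vat frame: top surface line seen ahead of the gripper"""
    im,d,c,s=shot('wrist');W=pts(d,c,s);f=np.load('vatframe.npz');V,O=f['V'],f['O'];U=(W-O)@V*1e3
    Q=((W-s['eef_pos'])@R.from_euler('xyz',s['tool_rot'],degrees=True).as_matrix())*1e3
    t=((s['eef_pos']-[0,0,off/1e3]-O)@V*1e3).round(1)
    m=(abs(Q[...,1])<17)&(Q[...,0]>8)&(Q[...,0]<85)&(U[...,2]>33)&(abs(U[...,1]-t[1])<20)&(U[...,0]>-6)
    P=Q[m]; 
    print('pos',(s['eef_pos']*1e3).round(1),'yaw',round(float(s['tool_rot'][2]),2),'F',s['ft_force'].round(1),'w',round(float(s['grip_width']),4),'pivot vat',t)
    for x in range(12,84,8):
        q=(abs(P[:,0]-x)<3)
        if q.sum()>5: B=P[q]; u=U[m][q]; print(x,'crest tool z',np.percentile(B[:,2],5).round(1),'y',np.mean(np.percentile(B[:,1],[2,98])).round(1),'vat x',u[:,0].mean().round(1),'vat z',np.percentile(u[:,2],95).round(1))
    k=U[m]
    if len(k): print('snout vat x min',np.percentile(k[:,0],1).round(1),'pix',len(k))
    if save: cv2.imwrite(save,im)
    return im,U,Q
E
python3 - <<'E'
from h import *
im,U,Q=fishv(0)
E
```

```text
pos [ 554.2 -263.3  222.6] yaw -14.27 F [ 0.2 -0.2 -0.8] w 0.0351 pivot vat [109.9   0.6 145.8]
12 crest tool z -77.2 y 0.5 vat x 132.0 vat z 224.8
20 crest tool z -84.6 y -0.0 vat x 125.0 vat z 235.4
28 crest tool z -6.9 y -0.6 vat x 90.8 vat z 171.5
36 crest tool z -6.5 y -0.7 vat x 83.5 vat z 175.0
44 crest tool z -4.8 y -0.6 vat x 72.2 vat z 176.6
52 crest tool z -3.7 y 0.1 vat x 51.3 vat z 179.4
60 crest tool z 2.3 y 0.1 vat x 24.3 vat z 176.9
snout vat x min -3.1 pix 17937
```

carry_out(
  increments="0 0 0.2 0 0.4; 0 0 0.25 0 0.4; 0 0 0.2 0 0.4; 0 0 0.08 0 0.4; 0 0 0.06 0 0.4; -0.005 0 0.06 0 0.4; -0.005 0 0.06 0 0.4; -0.008 0 0.06 0 0.4; -0.01 0 0.06 0 0.4; -0.01 0 0.06 0 0.4",
)

```text
time: 25.9
eef_pos: [0.5525, -0.2588, 0.1367]
tool_rot: [180.0, -0.1, -14.0]
ft_force: [1.0, 0.8, 3.8]
grip_width: 0.0356
```

```bash
python3 - <<'E'
from h import *
fishv(0)
E
```

```text
pos [ 552.5 -258.8  136.7] yaw -14.0 F [1.  0.8 3.8] w 0.0356 pivot vat [72.  -3.3 68.6]
12 crest tool z -77.2 y 0.5 vat x 94.1 vat z 147.6
20 crest tool z -84.6 y 0.0 vat x 87.0 vat z 158.1
28 crest tool z -5.6 y -0.5 vat x 52.4 vat z 93.2
36 crest tool z -5.0 y -0.7 vat x 44.9 vat z 96.5
44 crest tool z -3.1 y -0.4 vat x 35.5 vat z 97.8
52 crest tool z -1.4 y -0.1 vat x 21.3 vat z 100.1
60 crest tool z 5.2 y -0.1 vat x 4.4 vat z 97.3
68 crest tool z 44.8 y 0.0 vat x -4.9 vat z 66.4
snout vat x min -4.3 pix 18522
```

carry_out(
  increments="0 0.02 0.03 0 0.4; 0 0.015 0.03 0 0.4; -0.01 0.01 0.03 0 0.4; -0.01 0 0.03 0 0.4; -0.015 0 0.03 0 0.4; -0.015 0 0.03 0 0.4; -0.015 0 0.03 0 0.4; -0.015 0 0.03 0 0.4; 0 0 0.02 0 0.4; 0 0 0 0 0.4",
)

```text
time: 26.95
eef_pos: [0.5491, -0.2614, 0.1181]
tool_rot: [180.0, -0.5, -13.9]
ft_force: [8.7, -0.1, 9.5]
grip_width: 0.0358
```

```bash
python3 - <<'E'
from h import *
im,U,Q=fishv(0); cv2.imwrite('pics/w8.png',im)
E
```

```text
pos [ 549.1 -261.4  118.1] yaw -13.9 F [ 8.7 -0.1  9.5] w 0.0358 pivot vat [65.7  0.1 51. ]
12 crest tool z -77.2 y 0.7 vat x 87.8 vat z 129.8
20 crest tool z -84.6 y -0.0 vat x 80.6 vat z 140.5
28 crest tool z -2.1 y -0.5 vat x 44.4 vat z 72.4
36 crest tool z -0.1 y -0.4 vat x 36.1 vat z 74.4
44 crest tool z 2.9 y 0.1 vat x 25.1 vat z 74.8
52 crest tool z 6.3 y -0.0 vat x 11.8 vat z 76.1
60 crest tool z 15.6 y -0.0 vat x 0.6 vat z 70.7
68 crest tool z 27.1 y 0.0 vat x -4.0 vat z 66.0
snout vat x min -4.6 pix 18957
```

View pics/w8.png

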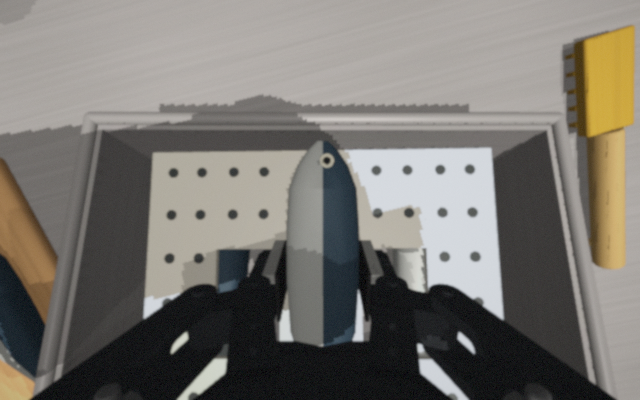

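The fish is about half tilted and the tail is pressing. I'll cut the grip to 20 N so it can turn and lower straight down.

carry_out(
  increments="0 0 0 0 0.4; 0 0 0 0 0.4; 0 0 0.02 0 0.4; 0 0 0.02 0 0.4; -0.01 0 0.02 0 0.4; 0 0 0.02 0 0.4; -0.01 0 0.015 0 0.4; 0 0 0 0 0.4; 0 0 0 0 0.4; 0 0 0 0 0.4",
  force=20,
)

```text
time: 28.0
eef_pos: [0.5496, -0.2616, 0.1119]
tool_rot: [179.9, -0.8, -13.9]
ft_force: [10.5, -2.9, 12.4]
grip_width: 0.0354
```

```bash
python3 - <<'E'
from h import *
im,U,Q=fishv(0)
hsv=cv2.cvtColor(im,cv2.COLOR_BGR2HSV)
for c in(190,240,400,450): 
    r=[v for v in range(120,240) if abs(U[v,c,2]-30)<2 and hsv[v,c,2]>100]; print(c,'plate front x',[U[v,c,0].round(1) for v in r[:3]], [U[v,c,0].round(1) for v in range(r[0]-3,r[0])])
E
```

```text
pos [ 549.6 -261.6  111.9] yaw -13.86 F [10.5 -2.9 12.4] w 0.0354 pivot vat [62.3  0.1 45.8]
12 crest tool z -77.1 y 0.8 vat x 84.5 vat z 124.3
20 crest tool z -84.7 y -0.1 vat x 77.0 vat z 135.1
28 crest tool z -0.2 y -0.5 vat x 39.9 vat z 65.1
36 crest tool z 2.9 y -0.4 vat x 31.1 vat z 66.1
44 crest tool z 7.5 y 0.1 vat x 19.5 vat z 65.6
52 crest tool z 12.0 y -0.1 vat x 7.2 vat z 65.7
60 crest tool z 22.6 y -0.0 vat x -0.4 vat z 62.1
68 crest tool z 21.2 y 0.1 vat x -4.2 vat z 66.0
snout vat x min -4.8 pix 18889
190 plate front x [np.float64(6.9), np.float64(11.9), np.float64(13.3)] [np.float64(5.3), np.float64(6.2), np.float64(6.6)]
240 plate front x [np.float64(-0.4), np.float64(25.1), np.float64(30.0)] [np.float64(-0.5), np.float64(-0.4), np.float64(-0.5)]
400 plate front x [np.float64(33.5), np.float64(45.5), np.float64(46.7)] [np.float64(31.9), np.float64(32.5), np.float64(33.0)]
450 plate front x [np.float64(32.8), np.float64(36.9), np.float64(45.5)] [np.float64(31.3), np.float64(31.9), np.float64(32.3)]
```

```bash
python3 - <<'E'
from h import *
z=np.load('wrist.npz');s=ctrl.observe();c=ctrl.get_calibration('wrist');W=pts(z['d'],c,s);f=np.load('vatframe.npz');U=(W-f['O'])@f['V']*1e3
for c in(180,240,400,470):
    print(c,[(v,*U[v,c].round(0)) for v in range(130,240,10)])
E
```

```text
180 [(130, np.float64(-1.0), np.float64(-72.0), np.float64(62.0)), (140, np.float64(-0.0), np.float64(-77.0), np.float64(52.0)), (150, np.float64(-0.0), np.float64(-84.0), np.float64(37.0)), (160, np.float64(4.0), np.float64(-85.0), np.float64(32.0)), (170, np.float64(10.0), np.float64(-85.0), np.float64(32.0)), (180, np.float64(17.0), np.float64(-84.0), np.float64(33.0)), (190, np.float64(22.0), np.float64(-84.0), np.float64(31.0)), (200, np.float64(28.0), np.float64(-84.0), np.float64(31.0)), (210, np.float64(34.0), np.float64(-83.0), np.float64(32.0)), (220, np.float64(40.0), np.float64(-83.0), np.float64(30.0)), (230, np.float64(nan), np.float64(nan), np.float64(nan))]
240 [(130, np.float64(-1.0), np.float64(-42.0), np.float64(62.0)), (140, np.float64(-1.0), np.float64(-45.0), np.float64(51.0)), (150, np.float64(1.0), np.float64(-48.0), np.float64(39.0)), (160, np.float64(4.0), np.float64(-50.0), np.float64(33.0)), (170, np.float64(11.0), np.float64(-49.0), np.float64(33.0)), (180, np.float64(17.0), np.float64(-49.0), np.float64(33.0)), (190, np.float64(22.0), np.float64(-49.0), 
[... 913 characters left out ...]
64(43.0), np.float64(32.0))]
470 [(130, np.float64(nan), np.float64(nan), np.float64(nan)), (140, np.float64(-0.0), np.float64(78.0), np.float64(52.0)), (150, np.float64(-0.0), np.float64(85.0), np.float64(38.0)), (160, np.float64(4.0), np.float64(86.0), np.float64(33.0)), (170, np.float64(10.0), np.float64(86.0), np.float64(33.0)), (180, np.float64(16.0), np.float64(85.0), np.float64(33.0)), (190, np.float64(23.0), np.float64(84.0), np.float64(34.0)), (200, np.float64(28.0), np.float64(84.0), np.float64(34.0)), (210, np.float64(34.0), np.float64(84.0), np.float64(33.0)), (220, np.float64(40.0), np.float64(83.0), np.float64(33.0)), (230, np.float64(46.0), np.float64(83.0), np.float64(32.0))]
```

carry_out(
  increments="-0.005 0 0.02 0 0.4; -0.01 0 0.02 0 0.4; 0 0 0.015 0 0.4; 0 0 0 0 0.4; 0 0 0 0 0.4; 0 0 0 0 0.4; 0 0 0 0 0.4; 0 0 0 0 0.4; 0 0 0 0 0.4; 0 0 0 0 0.4",
)

```text
time: 29.05
eef_pos: [0.5493, -0.2615, 0.1079]
tool_rot: [179.9, -0.8, -13.8]
ft_force: [12.1, -1.3, 13.1]
grip_width: 0.0354
```

```bash
python3 - <<'E'
from h import *
im,U,Q=fishv(0)
for c in(180,240,400,470):
    print(c,[U[v,c].round(0)[[0,2]].tolist() for v in (155,160,180,200,220)])
E
```

```text
pos [ 549.3 -261.5  107.9] yaw -13.84 F [12.1 -1.3 13.1] w 0.0354 pivot vat [60.7  0.1 42.1]
12 crest tool z -77.2 y 0.5 vat x 82.7 vat z 120.6
20 crest tool z -84.6 y -0.1 vat x 75.4 vat z 131.4
28 crest tool z 1.0 y -0.5 vat x 37.8 vat z 60.2
36 crest tool z 5.0 y -0.3 vat x 28.4 vat z 60.5
44 crest tool z 10.1 y 0.3 vat x 16.8 vat z 59.4
52 crest tool z 16.0 y -0.1 vat x 4.1 vat z 58.4
60 crest tool z 19.5 y 0.0 vat x -0.4 vat z 61.1
68 crest tool z 17.1 y -0.0 vat x -4.1 vat z 66.2
snout vat x min -4.8 pix 18932
180 [[-0.0, 29.0], [4.0, 32.0], [16.0, 32.0], [27.0, 31.0], [39.0, 32.0]]
240 [[-0.0, 30.0], [4.0, 32.0], [16.0, 33.0], [27.0, 31.0], [39.0, 32.0]]
400 [[1.0, 33.0], [4.0, 34.0], [16.0, 33.0], [28.0, 33.0], [39.0, 33.0]]
470 [[1.0, 34.0], [4.0, 34.0], [16.0, 33.0], [28.0, 33.0], [39.0, 32.0]]
```

carry_out(
  increments="0 0 0.01 0 0.4; -0.005 0 0.01 0 0.4; 0 0 0 0 0.4; 0 0 -0.01 0 0.2; 0 0 0 0 0.16; 0 0 0 0 0.12; 0 0 0 0 0.06; 0 0 0 0 0; 0 0 0 0 -0.1; 0 0 0 0 -0.15",
)

```text
time: 30.1
eef_pos: [0.5429, -0.2604, 0.1036]
tool_rot: [180.0, -0.1, -14.0]
ft_force: [0.2, -1.3, 0.7]
grip_width: 0.0492
```

```bash
python3 - <<'E'
from h import *
im,U,Q=fishv(0)
for c in(180,240,400,470):
    print(c,[U[v,c].round(0)[[0,2]].tolist() for v in (155,160,180,200,220)])
E
```

```text
pos [ 542.9 -260.4  103.6] yaw -14.01 F [ 0.2 -1.3  0.7] w 0.0492 pivot vat [64.4  0.5 35.2]
12 crest tool z -77.1 y -0.5 vat x 86.3 vat z 114.0
20 crest tool z -84.6 y -0.1 vat x 77.9 vat z 124.8
28 crest tool z -3.4 y -0.5 vat x 43.3 vat z 56.8
36 crest tool z 1.3 y -0.9 vat x 34.1 vat z 56.5
44 crest tool z 5.8 y -1.2 vat x 24.8 vat z 55.9
52 crest tool z 12.9 y -1.2 vat x 14.4 vat z 53.6
60 crest tool z 24.7 y -0.1 vat x 0.2 vat z 47.4
68 crest tool z 13.3 y -0.0 vat x -0.5 vat z 62.7
76 crest tool z 12.1 y 0.0 vat x -4.5 vat z 66.2
snout vat x min -4.9 pix 19465
180 [[6.0, 30.0], [9.0, 30.0], [21.0, 29.0], [32.0, 30.0], [43.0, 28.0]]
240 [[6.0, 30.0], [9.0, 30.0], [21.0, 31.0], [32.0, 30.0], [43.0, 30.0]]
400 [[7.0, 30.0], [10.0, 30.0], [21.0, 30.0], [32.0, 30.0], [44.0, 30.0]]
470 [[7.0, 30.0], [9.0, 30.0], [21.0, 29.0], [32.0, 30.0], [44.0, 30.0]]
```

```bash
python3 - <<'E'
from h import *
z=np.load('wrist.npz');s=ctrl.observe();c=ctrl.get_calibration('wrist');W=pts(z['d'],c,s);f=np.load('vatframe.npz');U=(W-f['O'])@f['V']*1e3
c0=int(np.median(np.argwhere((abs(U[...,1])<1.5)&(U[...,0]>5)&(U[...,0]<30)&(U[...,2]>40))[:,1]));print(c0)
for c in(c0-6,c0,c0+6): print(c,[(v,U[v,c].round(0)[[0,2]].tolist()) for v in range(126,166,3)])
cv2.imwrite('pics/w9.png',cv2.resize(z['im'][100:260,180:460],None,fx=2.5,fy=2.5))
E
```

```text
324
318 [(126, [0.0, 51.0]), (129, [1.0, 48.0]), (132, [1.0, 44.0]), (135, [0.0, 39.0]), (138, [4.0, 43.0]), (141, [6.0, 45.0]), (144, [8.0, 47.0]), (147, [10.0, 47.0]), (150, [12.0, 49.0]), (153, [14.0, 49.0]), (156, [16.0, 50.0]), (159, [18.0, 51.0]), (162, [19.0, 52.0]), (165, [21.0, 52.0])]
324 [(126, [1.0, 51.0]), (129, [0.0, 47.0]), (132, [0.0, 44.0]), (135, [1.0, 41.0]), (138, [4.0, 44.0]), (141, [6.0, 44.0]), (144, [10.0, 52.0]), (147, [12.0, 52.0]), (150, [13.0, 51.0]), (153, [15.0, 52.0]), (156, [16.0, 51.0]), (159, [18.0, 51.0]), (162, [19.0, 51.0]), (165, [21.0, 53.0])]
330 [(126, [1.0, 52.0]), (129, [1.0, 48.0]), (132, [0.0, 43.0]), (135, [0.0, 40.0]), (138, [1.0, 36.0]), (141, [6.0, 44.0]), (144, [8.0, 46.0]), (147, [12.0, 52.0]), (150, [13.0, 52.0]), (153, [14.0, 50.0]), (156, [16.0, 50.0]), (159, [18.0, 51.0]), (162, [20.0, 52.0]), (165, [21.0, 52.0])]
```

View pics/w9.png

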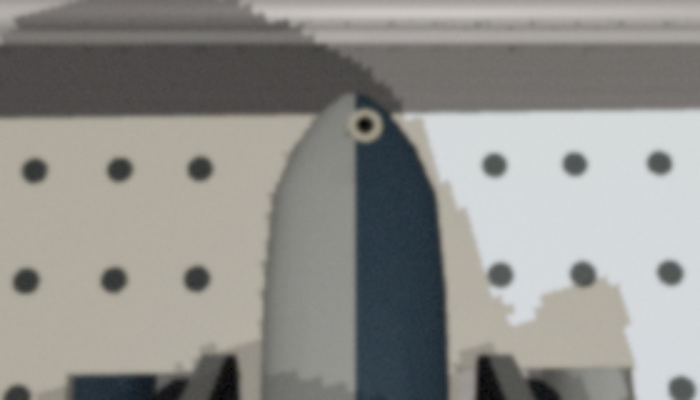

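Mid fish is flat and straight, and its snout at about (355,93) in the crop is roughly 2 mm short of the wall. I'll re-grip lightly and slide it home.

carry_out(
  increments="0 0 -0.05 0 -0.15; 0 0 0 0 0.1; 0 0 0 0 0.3; 0 0 0 0 0.3; 0.013 0 0.007 0 0.3; 0.013 0 0.007 0 0.3; 0.013 0 0.007 0 0.3; 0 0 0 0 0.3; 0 0 0 0 0; 0 0 0 0 -0.15",
  force=20,
)

```text
time: 31.15
eef_pos: [0.5445, -0.2604, 0.1053]
tool_rot: [-180.0, 0.0, -14.0]
ft_force: [-0.6, -0.5, 0.3]
grip_width: 0.0493
```

```bash
cat >> h.py <<'E'
def snout(y,h0=None):
    im,d,c,s=shot('wrist');W=pts(d,c,s);f=np.load('vatframe.npz');U=(W-f['O'])@f['V']*1e3
    m=(abs(U[...,1]-y)<16)&(U[...,0]>3)&(U[...,0]<45)&(U[...,2]>34)&(U[...,2]<62); P=U[m]
    print('pos',(s['eef_pos']*1e3).round(1),'F',s['ft_force'].round(1),'w',round(float(s['grip_width']),4))
    print('crest z at x=25,40:',[np.percentile(P[abs(P[:,0]-x)<3][:,2],95).round(1) for x in(25,40) if (abs(P[:,0]-x)<3).any()],'mid y at 15,25,35',[np.mean(np.percentile(P[abs(P[:,0]-x)<3][:,1],[1,99])).round(1) for x in(15,25,35) if (abs(P[:,0]-x)<3).any()])
    for dy in(-3,-1.5,0,1.5,3):
        k=(abs(U[...,1]-y-dy)<.8)&(U[...,0]<12)&(U[...,0]>-6)&(U[...,2]<56)&(U[...,2]>30); P=U[k]; P=P[np.argsort(P[:,2])] if 0 else P
        print(dy,[(a.round(1),b.round(0)) for a,_,b in P[::max(1,len(P)//9)].tolist()] if 0 else ' '.join(f'{a:.1f}/{b:.0f}' for a,_,b in P[::max(1,len(P)//10)]))
    return im,U
E
python3 - <<'E'
from h import *
snout(0)
E
```

```text
pos [ 544.5 -260.4  105.3] F [-0.6 -0.5  0.3] w 0.0493
crest z at x=25,40: [np.float64(56.1), np.float64(56.7)] mid y at 15,25,35 [np.float64(1.0), np.float64(0.5), np.float64(0.1)]
-3 -0.7/55 -0.5/53 -0.4/51 -0.4/48 -0.5/44 1.5/46 4.2/48 6.3/49 7.8/51 9.5/51 10.9/52
-1.5 -1.0/56 -0.0/54 -0.6/51 -0.5/48 -0.4/44 2.2/47 4.3/48 6.4/49 7.6/50 9.6/51 10.6/51
0 -0.6/56 -0.3/53 -0.1/51 -0.4/47 1.3/46 3.1/48 5.0/49 7.5/52 7.8/49 10.2/52 11.5/52
1.5 -0.9/56 -0.2/54 -0.4/50 -0.5/47 -0.0/45 2.7/47 3.9/48 7.5/52 9.2/54 10.2/52 11.4/53
3 -0.8/55 -0.3/54 -0.2/52 -0.8/47 0.1/45 1.5/46 4.0/48 7.3/53 9.2/54 10.5/53 11.0/52
```

Mid sardine's snout now meets the wall, flat, at y about 0.5. Next the short one.

```bash
python3 - <<'E'
from h import *
plan([(544.5,-260.4,210,-14,3,-.25),(538.6,98.3,130,2.5,9,-.25),(538.6,98.3,50,2.5,4,-.25)])
E
```

```text
16
-0.002 0.000 -0.437 -0.0000 -0.25; -0.002 0.000 -0.437 -0.0000 -0.25; -0.002 0.000 -0.437 -0.0000 -0.25; -0.128 -0.481 0.111 -0.0102 -0.25; -0.113 -0.485 0.111 -0.0102 -0.25; -0.097 -0.489 0.111 -0.0102 -0.25; -0.082 -0.492 0.111 -0.0102 -0.25; -0.066 -0.494 0.111 -0.0102 -0.25; -0.050 -0.496 0.111 -0.0102 -0.25; -0.034 -0.497 0.111 -0.0102 -0.25; -0.018 -0.498 0.111 -0.0102 -0.25; -0.002 -0.498 0.111 -0.0102 -0.25; 0.000 0.000 0.250 -0.0000 -0.25; 0.000 0.000 0.250 -0.0000 -0.25; 0.000 0.000 0.250 -0.0000 -0.25; 0.000 0.000 0.250 -0.0000 -0.25
```

carry_out(
  increments="0 0 -0.2 0 -0.15; 0 0 -0.4 0 -0.15; 0 0 -0.5 0 -0.25; -0.13 -0.48 -0.3 -0.01 -0.25; -0.11 -0.48 0 -0.01 -0.25; -0.1 -0.49 0 -0.01 -0.25; -0.08 -0.49 0.1 -0.01 -0.25; -0.07 -0.49 0.1 -0.01 -0.25; -0.05 -0.5 0.2 -0.01 -0.25; -0.03 -0.5 0.2 -0.01 -0.25",
)

```text
time: 32.2
eef_pos: [0.5411, 0.02, 0.1688]
tool_rot: [-180.0, -0.1, -1.3]
ft_force: [0.7, -0.0, 0.2]
grip_width: 0.0532
```

```bash
python3 - <<'E'
from h import *
s=ctrl.observe();print(s['eef_pos'],s['tool_rot'][2])
plan([(538.6,98.3,110,2.5,3,-.25),(538.6,98.3,50,2.5,4,-.25)])
E
```

```text
[0.54106888 0.01996187 0.16876795] -1.33423099455753
7
-0.018 -0.326 0.245 -0.0071 -0.25; -0.011 -0.326 0.245 -0.0071 -0.25; -0.003 -0.327 0.245 -0.0071 -0.25; 0.000 0.000 0.188 -0.0000 -0.25; 0.000 0.000 0.188 -0.0000 -0.25; 0.000 0.000 0.188 -0.0000 -0.25; 0.000 0.000 0.188 -0.0000 -0.25
```

carry_out(
  increments="-0.02 -0.32 0.25 -0.007 -0.25; -0.01 -0.32 0.25 -0.007 -0.25; 0 -0.32 0.25 -0.007 -0.25; 0 0 0.1 0 -0.25; 0 0 0.1 0 -0.25; 0 0 0.1 0 -0.25; 0 0 0.1 0 -0.25; 0 0 0.1 0 -0.25; 0 0 0 0 -0.25; 0 0 0 0 -0.25",
)

```text
time: 33.2
eef_pos: [0.5387, 0.0947, 0.0691]
tool_rot: [180.0, 0.0, 2.3]
ft_force: [1.1, 0.2, 0.2]
grip_width: 0.0532
```

```bash
python3 - <<'E'
from h import *
im,d,c,s=shot('wrist');W=pts(d,c,s);print(s['eef_pos'],s['tool_rot'][2],s['dq'].round(1))
X,Y,Z=W[...,0],W[...,1],W[...,2]
m=(X>.55)&(X<.6)&(abs(Y-.099)<.03)&(Z>.018)&(Z<.05);P=W[m]*1e3
print('snout',P[:,0].max().round(1),'mid y',[np.mean(np.percentile(P[abs(P[:,0]-x)<3][:,1],[1,99])).round(1) for x in(555,562,570)])
plan([(538.6,98.5,32.5,2.5,4,-.25)])
E
```

```text
[0.53871572 0.09467363 0.0690986 ] 2.3394944588325597 [ 0.3 -0.5  0.4  0.  -0.2 -0. ]
snout 589.0 mid y [np.float64(98.7), np.float64(98.9), np.float64(98.9)]
4
-0.000 -0.011 0.115 -0.0002 -0.25; -0.000 -0.011 0.115 -0.0002 -0.25; -0.000 -0.011 0.115 -0.0002 -0.25; -0.000 -0.011 0.115 -0.0002 -0.25
```

carry_out(
  increments="0 -0.03 0.12 0 -0.25; 0 -0.015 0.12 0 -0.25; 0 0 0.12 0 -0.25; 0 0 0.07 0 -0.25; 0 0 0.025 0 -0.25; 0 0 0 0 0; 0 0 0 0 0.4; 0 0 0 0 0.4; 0 0 0 0 0.4; 0 0 0 0 0.4",
  force=25,
)

```text
time: 34.25
eef_pos: [0.5385, 0.0986, 0.0328]
tool_rot: [-180.0, -0.0, 2.4]
ft_force: [-0.6, -0.7, 0.1]
grip_width: 0.0337
```

```bash
python3 - <<'E'
from h import *
s=ctrl.observe();print(s['eef_pos'],s['tool_rot'][2],s['grip_width'])
plan([(538.6,98.5,130,2.5,3,.4),(535,30,230,0,4,.4),(522,-188.1,230,-14,7,.4)])
E
```

```text
[0.53849964 0.09861144 0.0328486 ] 2.36088999909652 0.03366970840238939
14
0.000 0.000 -0.405 -0.0003 0.4; 0.000 0.000 -0.405 -0.0003 0.4; 0.000 0.000 -0.405 -0.0003 0.4; -0.021 0.213 -0.312 0.0035 0.4; -0.018 0.214 -0.312 0.0035 0.4; -0.016 0.214 -0.312 0.0035 0.4; -0.014 0.214 -0.312 0.0035 0.4; -0.023 0.389 -0.000 0.0111 0.4; -0.010 0.390 -0.000 0.0111 0.4; 0.004 0.390 -0.000 0.0111 0.4; 0.018 0.390 -0.000 0.0111 0.4; 0.031 0.389 -0.000 0.0111 0.4; 0.045 0.388 -0.000 0.0111 0.4; 0.058 0.386 -0.000 0.0111 0.4
```

carry_out(
  increments="0 0 -0.2 0 0.4; 0 0 -0.5 0 0.4; 0 0 -0.5 0 0.4; -0.02 0.21 -0.35 0.0035 0.4; -0.02 0.21 -0.3 0.0035 0.4; -0.02 0.21 -0.3 0.0035 0.4; -0.01 0.22 -0.3 0.0035 0.4; -0.02 0.39 0 0.011 0.4; -0.01 0.39 0 0.011 0.4; 0 0.39 0 0.011 0.4",
)

```text
time: 35.25
eef_pos: [0.5283, -0.064, 0.2291]
tool_rot: [-180.0, -0.0, -6.2]
ft_force: [0.4, 0.3, -1.0]
grip_width: 0.0338
```

```bash
python3 - <<'E'
from h import *
s=ctrl.observe();print(s['eef_pos'],s['tool_rot'][2],s['grip_width'])
plan([(522,-188.1,222,-14,4,.4)])
E
```

```text
[ 0.52834718 -0.06397999  0.22908736] -6.154612221216641 0.03379791501993307
4
0.022 0.388 0.022 0.0109 0.4; 0.035 0.387 0.022 0.0109 0.4; 0.048 0.385 0.022 0.0109 0.4; 0.062 0.383 0.022 0.0109 0.4
```

carry_out(
  increments="0.02 0.4 0.03 0.011 0.4; 0.04 0.4 0.03 0.011 0.4; 0.05 0.4 0.03 0.011 0.4; 0.06 0.38 0.03 0.011 0.4; 0 0 0.2 0 0.4; 0 0 0.15 0 0.4; 0 0 0.1 0 0.4; 0 0 0.1 0 0.4; 0 0 0.1 0 0.4; 0 0 0.08 0 0.4",
  force=20,
)

```text
time: 36.25
eef_pos: [0.5224, -0.1895, 0.1603]
tool_rot: [-180.0, -0.0, -14.0]
ft_force: [0.9, -0.0, 5.2]
grip_width: 0.0332
```

```bash
python3 - <<'E'
from h import *
fishv(0,off=7.8)
E
```

```text
pos [ 522.4 -189.5  160.3] yaw -13.97 F [ 0.9 -0.   5.2] w 0.0332 pivot vat [123.2 -63.3  67.1]
12 crest tool z -77.2 y 1.6 vat x 144.5 vat z 146.9
20 crest tool z -84.6 y -0.0 vat x 137.7 vat z 157.6
28 crest tool z 7.5 y -0.8 vat x 97.3 vat z 79.8
36 crest tool z 15.0 y -0.6 vat x 86.7 vat z 77.1
snout vat x min 84.3 pix 14363
```

```bash
python3 - <<'E'
from h import *
z=np.load('wrist.npz');s=ctrl.observe();c=ctrl.get_calibration('wrist');W=pts(z['d'],c,s)
Q=((W-s['eef_pos'])@R.from_euler('xyz',s['tool_rot'],degrees=True).as_matrix())*1e3
for c in(312,322,332): print(c,[(v,*Q[v,c].round(0)[[0,2]].tolist()) for v in range(120,345,12)])
cv2.imwrite('pics/w10.png',cv2.resize(z['im'],(480,300)))
E
```

```text
312 [(120, 67.0, 85.0), (132, 59.0, 81.0), (144, 51.0, 77.0), (156, 43.0, 72.0), (168, 36.0, 68.0), (180, 38.0, 24.0), (192, 33.0, 16.0), (204, 29.0, 10.0), (216, 24.0, 7.0), (228, 18.0, 4.0), (240, 13.0, 1.0), (252, 9.0, -2.0), (264, 3.0, -4.0), (276, -2.0, -6.0), (288, -6.0, -10.0), (300, -11.0, -12.0), (312, -16.0, -14.0), (324, -20.0, -17.0), (336, -25.0, -18.0)]
322 [(120, 67.0, 84.0), (132, 59.0, 81.0), (144, 51.0, 76.0), (156, 43.0, 73.0), (168, 36.0, 66.0), (180, nan, nan), (192, 33.0, 15.0), (204, 29.0, 9.0), (216, 24.0, 6.0), (228, 19.0, 3.0), (240, 14.0, 0.0), (252, 8.0, -2.0), (264, 3.0, -4.0), (276, -1.0, -7.0), (288, -6.0, -10.0), (300, -10.0, -12.0), (312, -15.0, -15.0), (324, -20.0, -17.0), (336, -25.0, -18.0)]
332 [(120, 67.0, 84.0), (132, 59.0, 80.0), (144, 51.0, 75.0), (156, 43.0, 74.0), (168, 35.0, 73.0), (180, 38.0, 23.0), (192, 33.0, 15.0), (204, 28.0, 11.0), (216, 24.0, 6.0), (228, 18.0, 4.0), (240, 14.0, 1.0), (252, 8.0, -2.0), (264, 4.0, -5.0), (276, -1.0, -7.0), (288, -6.0, -9.0), (300, -10.0, -13.0), (312, -15.0, -15.0), (324, -20.0, -17.0), (336, -24.0, -19.0)]
```

View pics/w10.png

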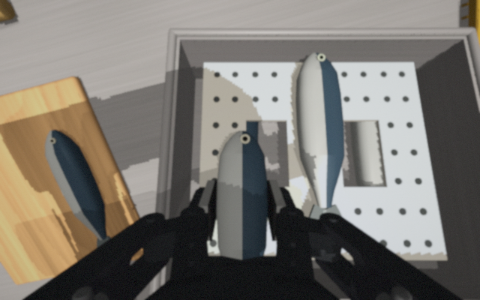

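Short fish is held at about 27°, with its snout at (245,135) in the view. Inserting it along the vat normal.

carry_out(
  increments="0 0 -0.1 0 0.4; 0.18 -0.005 0.118 0 0.4; 0.18 -0.005 0.118 0 0.4; 0.18 -0.005 0.118 0 0.4; 0.18 0 0.118 0 0.4; -0.02 0 0.064 0 0.4; -0.02 0 0.064 0 0.4; -0.02 0 0.064 0 0.4; -0.02 0 0.064 0 0.4; 0 0 0 0 0.4",
)

```text
time: 37.3
eef_pos: [0.5713, -0.2011, 0.11]
tool_rot: [-180.0, 0.1, -14.0]
ft_force: [0.5, 1.0, -0.4]
grip_width: 0.0336
```

```bash
cat >> h.py <<'E'
def fishw(off,col=(316,328),rows=range(90,345,10)):
    im,d,c,s=shot('wrist');W=pts(d,c,s);f=np.load('vatframe.npz');V,O=f['V'],f['O'];U=(W-O)@V*1e3
    print('pos',(s['eef_pos']*1e3).round(1),'yaw',round(float(s['tool_rot'][2]),2),'F',s['ft_force'].round(1),'w',round(float(s['grip_width']),4),'pivot vat',((s['eef_pos']-[0,0,off/1e3]-O)@V*1e3).round(1))
    for c in col: print(c,' '.join('%d:%.1f,%.0f,%.1f'%(v,*U[v,c]) for v in rows if U[v,c,0]<90 and U[v,c,0]>-3))
    return im,U
E
python3 - <<'E'
from h import *
fishw(7.8,(310,322,334))
E
```

```text
pos [ 571.3 -201.1  110. ] yaw -14.02 F [ 0.5  1.  -0.4] w 0.0336 pivot vat [ 55.3 -63.9  46.2]
310 140:-2.8,-71,61.5 150:-0.2,-71,54.5 160:-0.9,-72,36.6 170:3.0,-72,29.6 180:9.3,-72,29.8 190:20.8,-71,52.9 200:26.7,-71,56.3 210:32.0,-71,57.3 220:37.0,-71,57.8 230:41.8,-71,57.7 240:46.7,-71,58.6 250:51.4,-71,59.1 260:56.1,-71,58.5 270:60.7,-71,57.7 280:65.2,-70,58.8 290:69.5,-70,60.4 300:74.0,-70,59.1 310:78.4,-70,59.0 320:82.9,-70,57.8 330:87.0,-70,58.4
322 140:-2.9,-65,61.5 150:-0.9,-65,52.8 160:-0.2,-65,38.7 170:3.0,-65,29.7 180:15.0,-65,51.0 190:21.3,-65,54.8 200:26.9,-65,57.2 210:32.0,-65,57.4 220:37.0,-65,57.8 230:41.9,-65,58.8 240:46.7,-65,59.1 250:51.5,-65,59.9 260:56.1,-65,58.4 270:60.7,-65,58.5 280:65.1,-65,59.8 290:69.5,-65,59.7 300:74.0,-65,58.9 310:78.4,-65,58.6 320:82.6,-65,59.0 330:86.7,-65,59.5
334 140:-2.5,-59,62.4 150:-0.7,-59,53.3 160:-0.1,-58,39.0 170:3.2,-58,30.2 180:14.7,-59,49.8 190:21.0,-59,53.7 210:32.1,-59,57.8 220:37.0,-59,58.2 230:41.8,-59,57.5 240:46.7,-59,58.4 250:51.4,-59,58.2 260:56.1,-59,58.8 270:60.7,-59,58.6 280:65.2,-59,58.6 290:69.7,-59,58.6 300:74.0,-59,58.8 310:78.3,-59,59.6 320:82.8,-59,58.1 330:87.3,-59,56.9
```

carry_out(
  increments="0.02 0 0.01 0 0.4; 0.02 0 0.01 0 0.4; 0.015 0 0.009 0 0.4; 0 0 0 0 0.4; -0.005 0 0.009 0 0.4; -0.005 0 0.009 0 0.4; -0.005 0 0.009 0 0.4; 0 0 0 0 0.4; 0 0 0 0 0.4; 0 0 0 0 0.4",
)

```text
time: 38.35
eef_pos: [0.5753, -0.2021, 0.106]
tool_rot: [180.0, -0.0, -14.0]
ft_force: [-0.4, 0.3, -1.6]
grip_width: 0.0337
```

```bash
python3 - <<'E'
from h import *
fishw(7.8,(316,322,328),range(140,200,3))
E
```

```text
pos [ 575.3 -202.1  106. ] yaw -14.01 F [-0.4  0.3 -1.6] w 0.0337 pivot vat [ 49.7 -63.9  44.6]
316 149:-3.0,-68,61.8 152:-1.8,-68,60.6 155:-0.6,-68,59.8 158:-0.4,-68,56.0 161:-0.2,-68,51.8 164:-0.7,-68,45.5 167:-0.4,-68,41.1 170:-0.3,-68,35.6 173:-0.2,-68,29.8 176:6.3,-68,46.0 179:8.7,-68,48.8 182:10.5,-68,49.6 185:12.5,-68,51.1 188:14.5,-68,52.5 191:16.2,-68,53.1 194:18.0,-68,54.4 197:19.6,-68,54.7
322 149:-2.8,-65,62.1 152:-1.2,-65,62.4 155:-0.3,-65,60.6 158:-0.5,-65,55.6 161:-0.6,-65,50.6 164:-0.6,-65,45.7 167:-0.2,-65,41.5 170:-0.4,-65,35.5 173:0.0,-65,30.7 176:6.4,-65,46.6 179:8.7,-65,48.8 182:11.8,-65,54.5 185:13.1,-65,53.5 188:14.5,-65,52.7 191:16.1,-65,52.9 194:17.9,-65,53.9 197:19.8,-65,55.6
328 152:-1.4,-62,61.8 155:-0.2,-62,60.9 158:-0.4,-62,56.0 161:-0.2,-62,51.7 164:-0.5,-62,46.1 167:-0.3,-62,41.2 170:0.1,-61,36.8 173:-0.3,-61,29.6 176:6.5,-62,46.7 179:8.8,-62,49.2 182:11.7,-62,53.9 185:13.3,-62,54.1 188:14.8,-62,54.0 191:16.4,-62,54.1 194:18.1,-62,54.8 197:19.7,-62,55.2
```

carry_out(
  increments="-0.007 0 0.015 0 0.4; 0.015 0 0.008 0 0.4; 0.015 0 0.008 0 0.4; 0.015 0 0.008 0 0.4; 0.015 0 0.008 0 0.4; 0 0 0 0 0.4; 0 0 0 0 0.4; 0 0 0 0 0.1; 0 0 0 0 -0.05; 0 0 0 0 -0.15",
)

```text
time: 39.4
eef_pos: [0.5793, -0.2031, 0.1019]
tool_rot: [180.0, 0.0, -14.0]
ft_force: [-0.1, -0.3, -0.9]
grip_width: 0.0491
```

```bash
python3 - <<'E'
from h import *
im,U=fishw(7.8,(310,316,322,328,334),range(150,200,3))
m=(abs(U[...,1]+64)<25)&(U[...,2]>38)&(U[...,0]>8)&(U[...,0]<90)&(U[...,2]<60);P=U[m]
print('mid y',[(x,np.mean(np.percentile(P[abs(P[:,0]-x)<2][:,1],[1,99])).round(1),np.percentile(P[abs(P[:,0]-x)<2][:,2],90).round(1)) for x in(15,22,30)])
m=(abs(U[...,1])<22)&(U[...,2]>38)&(U[...,0]>8)&(U[...,0]<90)&(U[...,2]<60);P=U[m]
print('midfish y',[(x,np.mean(np.percentile(P[abs(P[:,0]-x)<2][:,1],[1,99])).round(1),np.percentile(P[abs(P[:,0]-x)<2][:,2],90).round(1)) for x in(15,25,40,60,80)])
E
```

```text
pos [ 579.3 -203.1  101.9] yaw -14.02 F [-0.1 -0.3 -0.9] w 0.0491 pivot vat [ 44.2 -63.9  42.9]
310 159:-2.3,-71,62.9 162:-1.0,-71,62.5 165:-0.5,-71,59.3 168:-0.3,-71,55.0 171:-0.2,-71,50.3 174:-0.4,-71,44.2 177:-0.2,-72,39.1 180:3.7,-71,47.1 183:5.7,-71,48.5 186:7.9,-71,50.6 189:9.6,-71,51.1 192:11.5,-71,52.8 195:13.2,-71,53.5 198:14.8,-71,54.0
316 159:-2.8,-68,61.6 162:-1.3,-68,61.5 165:-0.4,-68,59.7 168:-0.7,-68,53.7 171:-0.4,-68,49.7 174:-0.6,-68,43.5 177:2.0,-68,46.7 180:4.1,-68,48.3 183:5.9,-68,49.0 186:7.9,-68,50.8 189:9.8,-68,52.0 192:11.5,-68,52.9 195:13.4,-68,54.2 198:14.9,-68,54.5
322 159:-2.7,-65,61.9 162:-1.3,-65,61.5 165:-0.3,-65,60.0 168:-0.0,-65,56.0 171:-0.4,-65,49.6 174:0.1,-65,45.7 177:1.9,-65,46.2 180:4.4,-65,49.5 183:6.8,-65,52.7 186:8.2,-65,52.0 189:9.9,-65,52.6 192:11.3,-65,51.9 195:13.1,-65,53.1 198:14.7,-65,53.3
328 159:-2.4,-62,62.6 162:-1.3,-62,61.6 165:-0.5,-62,59.4 168:-0.6,-62,54.3 171:-0.2,-62,50.3 174:-0.5,-62,43.8 177:2.0,-62,46.7 180:5.3,-62,52.8 183:6.7,-62,52.2 186:8.7,-62,54.0 189:9.9,-62,52.6 192:11.5,-62,52.7 195:13.2,-62,53.4 198:15.0,-62,54.5
334 159:-2.4,-59,62.8 162:-1.4,-59,61.2 165:-0.3,-59,59.8 168:-0.3,-59,55.2 171:-0.4,-59,49.6 174:-0.1,-58,45.0 177:-0.2,-58,38.8 180:3.9,-59,47.7 183:5.8,-59,48.9 186:7.7,-59,49.9 189:9.6,-59,51.1 192:11.3,-59,51.8 195:13.3,-59,53.9 198:14.8,-59,53.9
mid y [(15, np.float64(-64.8), np.float64(54.6)), (22, np.float64(-64.8), np.float64(56.1)), (30, np.float64(-64.6), np.float64(56.4))]
midfish y [(15, np.float64(-0.5), np.float64(53.5)), (25, np.float64(-0.5), np.float64(55.8)), (40, np.float64(-0.6), np.float64(56.4)), (60, np.float64(1.0), np.float64(56.0)), (80, np.float64(6.6), np.float64(56.3))]
```

carry_out(
  increments="0 0 0 0 0.1; 0 0 0 0 0.3; 0 0 0 0 0.3; 0.01 0 0.005 0 0.3; 0.008 0 0.004 0 0.3; 0 0 0 0 0.3; 0 0 0 0 0.3; 0 0 0 0 0.3; 0 0 0 0 0.3; 0 0 0 0 0.3",
  force=20,
)

```text
time: 40.45
eef_pos: [0.5794, -0.2031, 0.1021]
tool_rot: [180.0, 0.1, -14.0]
ft_force: [-8.4, 3.6, 8.6]
grip_width: 0.0333
```

```bash
python3 - <<'E'
from h import *
W=np.load('board.npz')['W'];P=W[(abs(W[...,0]-.56)<.05)&(abs(W[...,1]-.031)<.03)&(W[...,2]>.02)&(W[...,2]<.05)]*1e3
print([(x,np.mean(np.percentile(P[abs(P[:,0]-x)<3][:,1],[1,99])).round(1)) for x in(515,525,535,550,565)])
s=ctrl.observe();p=s['eef_pos']*1e3;print(p,s['tool_rot'][2],s['ft_force'])
plan([(p[0],p[1],205,-14,3,-.15),(522.5,31,130,-1.6,7,-.4),(522.5,31,60,-1.6,4,-.4)])
E
```

```text
[(515, np.float64(32.0)), (525, np.float64(31.6)), (535, np.float64(30.6)), (550, np.float64(30.9)), (565, np.float64(30.3))]
[ 579.43118415 -203.10463641  102.10072198] -14.00979405979049 [-8.37102539  3.59743402  8.613712  ]
14
0.000 -0.000 -0.429 -0.0000 -0.15; 0.000 -0.000 -0.429 -0.0000 -0.15; 0.000 -0.000 -0.429 -0.0000 -0.15; -0.200 -0.381 0.134 -0.0098 -0.4; -0.188 -0.387 0.134 -0.0098 -0.4; -0.176 -0.393 0.134 -0.0098 -0.4; -0.164 -0.398 0.134 -0.0098 -0.4; -0.151 -0.403 0.134 -0.0098 -0.4; -0.139 -0.407 0.134 -0.0098 -0.4; -0.126 -0.411 0.134 -0.0098 -0.4; 0.000 -0.000 0.219 -0.0000 -0.4; 0.000 -0.000 0.219 -0.0000 -0.4; 0.000 -0.000 0.219 -0.0000 -0.4; 0.000 -0.000 0.219 -0.0000 -0.4
```

The snout is against the wall. Ease off before release, then go for the long fish.

carry_out(
  increments="-0.01 0 -0.006 0 0.3; 0 0 0 0 0.1; 0 0 0 0 -0.1; 0 0 -0.2 0 -0.15; 0 0 -0.45 0 -0.15; 0 0 -0.55 0 -0.15; -0.15 -0.3 -0.1 -0.01 -0.4; -0.19 -0.38 0 -0.01 -0.4; -0.18 -0.39 0 -0.01 -0.4; -0.16 -0.4 0.1 -0.01 -0.4",
)

```text
time: 41.45
eef_pos: [0.5498, -0.0763, 0.1989]
tool_rot: [-180.0, -0.1, -6.8]
ft_force: [0.6, 0.3, 0.4]
grip_width: 0.0597
```

```bash
python3 - <<'E'
from h import *
s=ctrl.observe();p=s['eef_pos']*1e3;print(p,s['tool_rot'][2],s['ft_force'])
plan([(522.8,35.3,150,-1.6,4,-.4),(522.8,35.3,70,-1.6,4,-.4)])
E
```

```text
[549.84136244 -76.25820066 198.91381374] -6.764319186813928 [0.63907655 0.34340493 0.40753383]
8
-0.125 -0.336 0.153 -0.0072 -0.4; -0.117 -0.339 0.153 -0.0072 -0.4; -0.110 -0.342 0.153 -0.0072 -0.4; -0.102 -0.344 0.153 -0.0072 -0.4; 0.000 -0.000 0.250 -0.0000 -0.4; 0.000 -0.000 0.250 -0.0000 -0.4; 0.000 -0.000 0.250 -0.0000 -0.4; 0.000 -0.000 0.250 -0.0000 -0.4
```

carry_out(
  increments="-0.12 -0.34 0.15 -0.007 -0.4; -0.12 -0.34 0.15 -0.007 -0.4; -0.11 -0.34 0.15 -0.007 -0.4; -0.1 -0.34 0.15 -0.007 -0.4; 0 0 0.25 0 -0.4; 0 0 0.25 0 -0.4; 0 0 0.25 0 -0.4; 0 0 0.2 0 -0.4; 0 0 0 0 -0.4; 0 0 0 0 -0.4",
)

```text
time: 42.45
eef_pos: [0.5231, 0.0342, 0.0741]
tool_rot: [180.0, 0.0, -1.8]
ft_force: [0.2, 0.3, 0.3]
grip_width: 0.0599
```

```bash
python3 - <<'E'
from h import *
im,d,c,s=shot('wrist');W=pts(d,c,s);print(s['eef_pos'],s['tool_rot'][2],s['dq'].round(1))
X,Y,Z=W[...,0],W[...,1],W[...,2]
m=(X>.535)&(X<.61)&(abs(Y-.031)<.03)&(Z>.018)&(Z<.05);P=W[m]*1e3
print('snout',P[:,0].max().round(1),'mid y',[np.mean(np.percentile(P[abs(P[:,0]-x)<3][:,1],[1,99])).round(1) for x in(542,550,562,570)])
E
```

```text
[0.52314434 0.03424955 0.07407712] -1.7613333596476795 [-0.  -1.1  0.8  0.1 -0.2 -0.1]
snout 595.7 mid y [np.float64(29.4), np.float64(29.2), np.float64(29.1), np.float64(29.0)]
```

carry_out(
  increments="0 0.03 0.1 0 -0.4; 0 0.02 0.15 0 -0.4; 0 0 0.13 0 -0.4; 0 0 0.09 0 -0.4; 0 0 0.04 0 -0.4; 0 0 0 0 -0.1; 0 0 0 0 0.3; 0 0 0 0 0.3; 0 0 0 0 0.3; 0 0 0 0 0.3",
  force=25,
)

```text
time: 43.5
eef_pos: [0.5228, 0.0303, 0.0333]
tool_rot: [-180.0, -0.0, -1.8]
ft_force: [0.6, -0.3, -1.2]
grip_width: 0.0375
```

```bash
python3 - <<'E'
from h import *
s=ctrl.observe();p=s['eef_pos']*1e3;print(p,s['tool_rot'][2],s['ft_force'],s['grip_width'])
f=np.load('vatframe.npz');V,O=f['V'],f['O']*1e3
h=np.array([.970,-.242,0]);y=np.array([-.242,-.970,0])
t=O+h*(-140+90)+y*62.6; print('rim tcp',t)
plan([(p[0],p[1],130,-1.6,3,.3),(515,-40,232,-4,4,.3),(t[0],t[1],232,-14,8,.3)])
E
```

```text
[522.79137424  30.28863055  33.34051678] -1.7713765880257712 [ 0.56609468 -0.33353123 -1.22448259] 0.03746925716130079
rim tcp [ 518.49977486 -318.21751777   35.44963848]
15
0.000 -0.000 -0.403 -0.0003 0.3; 0.000 -0.000 -0.403 -0.0003 0.3; 0.000 -0.000 -0.403 -0.0003 0.3; -0.018 0.220 -0.319 0.0033 0.3; -0.016 0.220 -0.319 0.0033 0.3; -0.014 0.221 -0.319 0.0033 0.3; -0.011 0.221 -0.319 0.0033 0.3; 0.036 0.433 -0.000 0.0069 0.3; 0.045 0.432 -0.000 0.0069 0.3; 0.055 0.431 -0.000 0.0069 0.3; 0.064 0.430 -0.000 0.0069 0.3; 0.073 0.429 -0.000 0.0069 0.3; 0.083 0.427 -0.000 0.0069 0.3; 0.092 0.425 -0.000 0.0069 0.3; 0.101 0.423 -0.000 0.0069 0.3
```

carry_out(
  increments="0 0 -0.2 0 0.3; 0 0 -0.5 0 0.3; 0 0 -0.55 0 0.3; -0.02 0.22 -0.35 0.0033 0.3; -0.02 0.22 -0.32 0.0033 0.3; -0.01 0.22 -0.32 0.0033 0.3; -0.01 0.22 -0.3 0.0033 0.3; 0.02 0.43 0 0.007 0.3; 0.03 0.43 0 0.007 0.3; 0.04 0.43 0 0.007 0.3",
)

```text
time: 44.5
eef_pos: [0.5118, -0.1444, 0.2368]
tool_rot: [-180.0, -0.1, -8.0]
ft_force: [0.1, 0.7, -0.8]
grip_width: 0.0376
```

```bash
python3 - <<'E'
from h import *
s=ctrl.observe();p=s['eef_pos']*1e3;print(p,s['tool_rot'][2],s['grip_width'])
plan([(508.8,-319,228,-14,5,.3)])
E
```

```text
[ 511.80179583 -144.35614443  236.80433151] -7.952739304380716 0.03763332056892648
5
0.053 0.433 0.022 0.0067 0.3; 0.062 0.432 0.022 0.0067 0.3; 0.071 0.431 0.022 0.0067 0.3; 0.080 0.429 0.022 0.0067 0.3; 0.089 0.427 0.022 0.0067 0.3
```

carry_out(
  increments="0.05 0.43 0.02 0.0067 0.3; 0.06 0.43 0.02 0.0067 0.3; 0.07 0.43 0.02 0.0067 0.3; 0.08 0.43 0.02 0.0067 0.3; 0.09 0.43 0.02 0.0067 0.3; 0 0 0.05 0 0.3; 0 0 0.1 0 0.3; 0 0 0.1 0 0.3; 0 0 0.05 0 0.3; 0 0 0 0 0.3",
  force=20,
)

```text
time: 45.5
eef_pos: [0.5085, -0.3166, 0.2036]
tool_rot: [-180.0, 0.1, -13.9]
ft_force: [-0.1, -0.8, -1.2]
grip_width: 0.0375
```

carry_out(
  increments="0 0 0.1 0 0.3; 0 -0.005 0.1 0 0.3; 0 -0.005 0.1 0 0.3; 0 0 0.1 0 0.3; 0 0 0.1 0 0.3; 0 0 0.07 0 0.3; 0 0 0.05 0 0.3; 0 0 0.025 0 0.3; 0 0 0 0 0.3; 0 0 0 0 0.3",
)

```text
time: 46.5
eef_pos: [0.5092, -0.3169, 0.1527]
tool_rot: [-180.0, -0.0, -14.0]
ft_force: [1.5, -0.6, -0.4]
grip_width: 0.0373
```

```bash
python3 - <<'E'
from h import *
im,d,c,s=shot('wrist');W=pts(d,c,s)
Q=((W-s['eef_pos'])@R.from_euler('xyz',s['tool_rot'],degrees=True).as_matrix())*1e3
f=np.load('vatframe.npz');V,O=f['V'],f['O']
print((s['eef_pos']*1e3).round(1),s['ft_force'].round(1),'pivot vat',((s['eef_pos']-[0,0,.0083]-O)@V*1e3).round(1))
P=Q[:,322];m=(P[:,0]>-22)&(P[:,0]<34)&(P[:,2]>-30)&(P[:,2]<25);print('tilt',np.degrees(np.arctan(np.polyfit(P[m][:,0],P[m][:,2],1)[0])),m.sum())
print([(v,*P[v].round(0)[[0,2]].tolist()) for v in range(120,230,8)])
E
```

```text
[ 509.2 -316.9  152.7] [ 1.5 -0.6 -0.4] pivot vat [103.6  63.5  68.3]
tilt 29.971084190995953 138
[(120, 66.0, 87.0), (128, 61.0, 85.0), (136, 59.0, 41.0), (144, 55.0, 34.0), (152, 52.0, 29.0), (160, 48.0, 26.0), (168, 44.0, 22.0), (176, 41.0, 18.0), (184, 37.0, 16.0), (192, 34.0, 14.0), (200, 30.0, 12.0), (208, 27.0, 9.0), (216, 23.0, 8.0), (224, 20.0, 6.0)]
```

Tilt is 30°, close enough. Inserting the long fish.

carry_out(
  increments="0 0 -0.1 0 0.3; 0.11 -0.005 0.085 0 0.3; 0.11 -0.005 0.085 0 0.3; 0.116 0 0.085 0 0.3; 0 0 0 0 0.3; -0.03 0 0.06 0 0.3; -0.03 0 0.06 0 0.3; -0.035 0 0.06 0 0.3; -0.034 0 0.06 0 0.3; 0 0 0 0 0.3",
)

```text
time: 47.55
eef_pos: [0.5242, -0.3198, 0.1205]
tool_rot: [-180.0, 0.1, -14.0]
ft_force: [-0.3, -0.1, -1.6]
grip_width: 0.0373
```

```bash
python3 - <<'E'
from h import *
fishw(8.3,(310,322,334),range(90,240,6))
E
```

```text
pos [ 524.2 -319.8  120.5] yaw -13.97 F [-0.3 -0.1 -1.6] w 0.0373 pivot vat [74.9 62.7 47.1]
310 108:-0.9,55,61.8 114:-0.9,55,55.5 120:-0.4,55,49.4 126:-0.6,55,41.5 132:-0.7,54,33.0 138:1.7,54,29.6 144:13.1,55,47.8 150:17.9,55,51.2 156:21.6,55,52.3 162:25.8,55,54.6 168:29.8,56,56.9 174:33.0,56,57.1 180:36.2,56,57.3 186:39.3,56,57.4 192:42.5,56,57.7 198:45.4,56,56.6 204:48.7,56,57.8 210:51.7,56,58.0 216:54.6,56,57.4 222:57.8,56,58.8 228:60.6,56,58.0 234:63.6,56,58.9
322 108:-0.9,62,61.8 114:-1.0,62,55.2 120:0.2,62,50.6 126:-0.6,62,41.5 132:-0.4,62,33.6 138:9.2,62,46.9 144:14.1,62,50.4 150:19.1,62,54.4 156:22.0,62,53.3 162:25.7,62,54.4 168:29.1,62,55.0 174:33.1,62,57.4 180:36.1,62,57.0 186:39.4,62,57.7 192:42.7,62,58.6 198:45.8,62,58.5 204:48.6,62,57.6 210:51.8,62,58.8 216:54.8,62,58.5 222:57.6,62,57.6 228:60.7,62,58.7 234:63.7,62,59.7
334 108:-0.9,68,61.8 114:-0.1,68,56.9 120:-0.3,68,49.7 126:-0.1,69,42.4 132:-0.3,69,33.8 138:2.0,69,30.1 144:13.5,68,48.9 150:17.4,68,50.1 156:22.1,68,53.4 162:25.7,68,54.4 168:29.6,68,56.3 174:32.6,68,55.8 180:36.3,68,57.5 186:39.4,68,57.7 192:42.7,68,58.7 198:45.8,68,58.6 204:48.7,68,58.0 210:51.8,68,58.6 216:54.6,68,57.5 222:57.7,68,58.7 228:60.7,67,59.3 234:63.5,68,58.3
```

carry_out(
  increments="0.015 0 0.008 0 0.3; 0.015 0 0.008 0 0.3; 0.014 0 0.008 0 0.3; 0 0 0 0 0.3; -0.004 0 0.008 0 0.3; -0.004 0 0.008 0 0.3; -0.004 0 0.008 0 0.3; 0 0 0 0 0.3; 0 0 0 0 0.3; 0 0 0 0 0.3",
)

```text
time: 48.6
eef_pos: [0.5277, -0.3207, 0.1173]
tool_rot: [180.0, 0.0, -14.0]
ft_force: [-0.7, -0.2, -0.9]
grip_width: 0.0375
```

```bash
python3 - <<'E'
from h import *
im,U=fishw(8.3,(316,322,328),list(range(120,160,3))+list(range(165,240,12)))
print([U[v,200].round(0).tolist() for v in(150,165,180)])
E
```

```text
pos [ 527.7 -320.7  117.3] yaw -13.96 F [-0.7 -0.2 -0.9] w 0.0375 pivot vat [70.3 62.7 46. ]
316 123:0.2,59,55.5 126:-0.6,58,50.3 129:-0.4,58,46.9 132:-0.2,58,43.4 135:0.3,58,40.5 138:4.1,58,45.0 141:7.1,58,48.0 144:9.5,58,49.6 147:11.1,58,49.2 150:13.3,58,50.5 153:15.3,58,51.1 156:17.0,59,51.2 159:19.5,59,53.5 165:23.1,59,54.7 177:29.9,59,56.1 189:36.2,59,56.1 201:42.8,59,58.5 213:48.7,59,57.6 225:54.5,59,56.8 237:60.4,59,58.3
322 120:-0.7,62,57.2 123:0.0,62,55.2 126:0.2,62,51.9 129:-0.6,62,46.5 132:-0.6,62,42.5 135:-0.0,62,39.7 138:4.1,62,44.9 141:6.6,62,46.7 144:8.9,62,48.1 147:12.8,62,53.4 150:14.3,62,52.9 153:15.9,62,52.9 156:18.0,62,53.9 159:19.1,62,52.5 165:23.2,62,54.8 177:29.9,62,55.9 189:36.1,62,55.6 201:42.7,62,57.9 213:48.6,62,57.0 225:54.6,62,57.6 237:60.4,62,58.4
328 120:-0.2,65,58.3 123:0.5,65,56.2 126:-0.8,65,49.9 129:-0.1,65,47.6 132:-0.3,65,43.3 135:-0.1,65,39.4 138:4.4,65,45.6 141:6.8,65,47.2 144:9.4,65,49.2 147:12.9,65,53.6 150:14.4,65,53.3 153:16.2,65,53.6 156:17.8,65,53.4 159:19.3,65,53.1 165:22.7,65,53.4 177:30.2,65,57.1 189:36.3,65,56.7 201:42.7,65,57.6 213:48.7,65,57.6 225:54.6,65,58.1 237:60.4,65,57.7
[[14.0, -3.0, 53.0], [23.0, -1.0, 55.0], [31.0, -0.0, 56.0]]
```

carry_out(
  increments="-0.004 0 0.008 0 0.3; -0.004 0 0.008 0 0.3; -0.002 0 0.004 0 0.3; 0 0 0 0 0.3; 0.01 0 0.005 0 0.3; 0.01 0 0.005 0 0.3; 0.008 0 0.005 0 0.3; 0 0 0 0 0.3; 0 0 0 0 0.3; 0 0 0 0 0.3",
)

```text
time: 49.65
eef_pos: [0.5296, -0.3212, 0.1149]
tool_rot: [180.0, -0.1, -14.0]
ft_force: [0.2, -0.9, 5.2]
grip_width: 0.0373
```

```bash
python3 - <<'E'
from h import *
im,U=fishw(8.3,(316,322,328),list(range(120,160,3))+list(range(165,240,12)))
E
```

```text
pos [ 529.6 -321.2  114.9] yaw -13.95 F [ 0.2 -0.9  5.2] w 0.0373 pivot vat [67.4 62.8 44.7]
316 120:-1.3,59,60.7 123:-0.2,59,59.5 126:-0.3,59,55.9 129:0.1,59,53.2 132:-0.1,59,48.9 135:-0.4,58,44.3 138:1.9,58,45.4 141:4.5,59,47.5 144:6.5,59,48.0 147:8.5,59,48.9 150:10.5,59,49.5 153:12.7,59,51.0 156:14.9,59,52.5 159:16.1,59,51.1 165:20.2,59,53.4 177:27.0,59,54.8 189:33.5,59,55.6 201:39.6,59,55.5 213:45.8,59,56.6 225:51.6,59,56.1 237:57.5,59,56.9
322 120:-0.4,62,62.5 123:-0.4,62,59.2 126:-0.5,62,55.6 129:-0.5,62,51.9 132:-0.3,62,48.5 135:-0.5,62,44.1 138:1.6,62,44.7 141:4.3,62,47.0 144:6.2,62,47.4 147:10.0,62,52.6 150:11.1,62,51.2 153:13.2,62,52.2 156:14.8,62,52.0 159:16.4,62,51.9 165:20.4,62,54.0 177:27.1,62,55.1 189:33.3,62,55.1 201:39.7,62,56.0 213:45.7,62,56.4 225:51.6,62,55.7 237:57.6,62,57.7
328 120:-0.6,65,62.1 123:-0.5,65,59.0 126:-0.3,65,55.8 129:-0.7,65,51.5 132:-0.1,65,48.9 135:-0.8,65,43.4 138:1.3,65,44.2 141:4.6,65,47.7 144:6.3,65,47.6 147:10.2,65,53.1 150:12.0,65,53.5 153:13.0,65,51.6 156:14.4,65,50.9 159:16.1,65,51.0 165:20.3,65,53.9 177:27.0,65,55.0 189:33.3,65,55.0 201:39.6,65,55.8 213:45.9,65,57.5 225:51.7,65,56.6 237:57.5,65,56.9
```

carry_out(
  increments="0 0 0 0 0.2; 0 0 0 0 0.13; 0 0 0 0 0.1; 0 0 0 0 0.05; 0 0 0 0 0; 0 0 0 0 -0.1; 0 0 0 0 -0.1; 0 0 0 0 -0.1; 0 0 0 0 -0.1; 0 0 0 0 -0.1",
)

```text
time: 50.7
eef_pos: [0.5291, -0.321, 0.1145]
tool_rot: [-180.0, -0.0, -14.0]
ft_force: [-0.1, -0.2, 0.4]
grip_width: 0.0466
```

carry_out(
  increments="0 0 -0.03 0 -0.1; 0 0 0 0 0.1; 0 0 0 0 0.3; 0 0 0 0 0.3; 0.008 0 0.004 0 0.3; 0.006 0 0.003 0 0.3; 0 0 0 0 0.3; 0 0 0 0 0.3; 0 0 0 0 0.3; 0 0 0 0 0.3",
  force=20,
)

```text
time: 51.7
eef_pos: [0.5294, -0.3212, 0.1173]
tool_rot: [180.0, 0.1, -13.9]
ft_force: [-4.8, 3.0, 10.2]
grip_width: 0.0371
```

```bash
python3 - <<'E'
from h import *
im,U=fishw(8.3,(316,322,328),list(range(120,160,3))+list(range(165,240,12)))
E
```

```text
pos [ 529.4 -321.2  117.3] yaw -13.95 F [-4.8  3.  10.2] w 0.0371 pivot vat [68.8 62.8 46.8]
316 120:-0.3,59,61.8 123:-0.5,59,58.0 126:-0.6,59,54.3 129:-0.2,59,51.4 132:0.1,58,48.2 135:-0.8,58,42.1 138:3.1,58,47.0 141:6.0,58,49.5 144:7.4,58,48.8 147:9.8,59,50.5 150:11.7,59,51.0 153:13.8,59,52.1 156:15.6,59,52.4 159:17.6,59,53.3 165:21.0,59,53.7 177:28.1,59,55.6 189:34.2,59,54.9 201:40.6,59,55.4 213:46.8,59,56.2 225:52.9,59,56.7 237:58.6,59,55.3
322 120:0.1,62,62.6 123:-0.2,62,58.5 126:-0.9,62,53.5 129:-0.5,62,50.8 132:-0.3,62,47.4 135:0.7,62,45.5 138:3.1,62,46.9 141:5.7,62,48.9 144:8.5,62,51.5 147:10.9,62,53.2 150:12.0,62,51.6 153:13.7,62,51.8 156:15.8,62,52.8 159:17.5,62,53.0 165:21.2,62,54.2 177:27.9,62,54.9 189:34.6,62,56.5 201:40.5,62,55.1 213:46.9,62,56.4 225:52.6,62,54.7 237:58.7,62,55.9
328 120:-0.8,65,60.8 123:-0.3,65,58.3 126:-0.9,65,53.6 129:-0.4,65,51.0 132:-0.6,65,46.6 135:0.1,65,44.2 138:3.1,65,47.0 141:5.7,65,48.8 144:9.2,65,53.3 147:10.7,65,52.8 150:12.7,65,53.6 153:13.9,65,52.2 156:15.7,65,52.5 159:17.9,65,54.3 165:21.0,65,53.5 177:27.9,65,55.1 189:34.3,65,55.0 201:40.7,65,55.9 213:46.7,65,55.3 225:52.7,65,55.0 237:58.7,65,56.6
```

carry_out(
  increments="-0.008 0 -0.007 0 0.3; 0 0 0 0 0.15; 0 0 0 0 0.05; 0 0 0 0 -0.1; 0 0 0 0 -0.1; 0 0 -0.1 0 -0.1; 0 0 -0.3 0 -0.1; 0 0 -0.4 0 -0.1; 0 0 -0.5 0 -0.1; 0 0 -0.5 0 -0.1",
)

```text
time: 52.75
eef_pos: [0.5293, -0.3211, 0.2628]
tool_rot: [180.0, 0.0, -14.0]
ft_force: [0.6, 0.2, 0.6]
grip_width: 0.0471
```

carry_out(
  increments="0 -0.1 -0.5 0 -0.1; 0 -0.2 -0.5 0 -0.1; 0.1 -0.2 -0.2 0 -0.1; 0.2 -0.2 0 0 -0.1; 0.2 -0.1 0 0 -0.1; 0.1 0 0 0 -0.1; 0 0 0 0 -0.1; 0 0 0 0 -0.1; 0 0 0 0 -0.1; 0 0 0 0 -0.1",
)

```text
time: 53.75
eef_pos: [0.591, -0.271, 0.3571]
tool_rot: [180.0, -0.0, -14.0]
ft_force: [-0.7, 0.3, -0.2]
grip_width: 0.0471
```

```bash
python3 - <<'E'
from h import *
im,d,c,s=shot('wrist');W=pts(d,c,s);f=np.load('vatframe.npz');U=(W-f['O'])@f['V']*1e3
print(s['eef_pos'],s['ft_force'].round(1))
for nm,y in(('short',-64.5),('mid',.4),('long',62.6)):
    m=(abs(U[...,1]-y)<26)&(U[...,2]>36)&(U[...,2]<62)&(U[...,0]>4)&(U[...,0]<186);P=U[m]
    print(nm,'xmax',P[:,0].max().round(0),'y@x,crest',[(x,np.mean(np.percentile(P[abs(P[:,0]-x)<3][:,1],[1,99])).round(1),np.percentile(P[abs(P[:,0]-x)<3][:,2],90).round(1)) for x in(20,35,50,65)])
    k=(abs(U[...,1]-y)<4)&(U[...,2]>36)&(U[...,2]<50)&(U[...,0]>.8)&(U[...,0]<6);print('  near-wall fish px',np.sort(U[k][:,0]).round(1)[:6])
m=(abs(U[...,2]-30)<4)&(abs(abs(U[...,1])-93)<5)&(U[...,0]>2)&(U[...,0]<172);P=U[m];A=np.c_[P[:,:2],np.ones(len(P))];r=np.linalg.lstsq(A,P[:,2],rcond=None)[0]
print('plate tilt',np.degrees(r[:2]).round(2),'z',r@[88,0,1])
k=(abs(U[...,2]-30)<3)&(abs(abs(U[...,1])-93)<5);print('plate x',np.percentile(U[k][:,0],[0.5,99.5]).round(1))
cv2.imwrite('pics/w11.png',im)
E
```

```text
[ 0.59104783 -0.2709638   0.35708714] [-0.7  0.3 -0.2]
short xmax 125.0 y@x,crest [(20, np.float64(-64.5), np.float64(55.9)), (35, np.float64(-64.2), np.float64(56.5)), (50, np.float64(-63.9), np.float64(56.5)), (65, np.float64(-63.8), np.float64(56.5))]
  near-wall fish px [2.1 2.3 2.5 2.7 2.7 4.8]
mid xmax 152.0 y@x,crest [(20, np.float64(0.9), np.float64(55.3)), (35, np.float64(0.3), np.float64(56.2)), (50, np.float64(1.0), np.float64(56.7)), (65, np.float64(0.2), np.float64(56.6))]
  near-wall fish px [2.  2.  2.3 2.3 2.3 4. ]
long xmax 179.0 y@x,crest [(20, np.float64(61.2), np.float64(54.1)), (35, np.float64(61.3), np.float64(56.1)), (50, np.float64(61.2), np.float64(56.5)), (65, np.float64(61.6), np.float64(56.4))]
  near-wall fish px [2.1 2.2 2.3 2.3 2.5 3.8]
plate tilt [ 0.06 -0.06] z 30.07113649681229
plate x [-137.7  127.4]
```

View pics/w11.png

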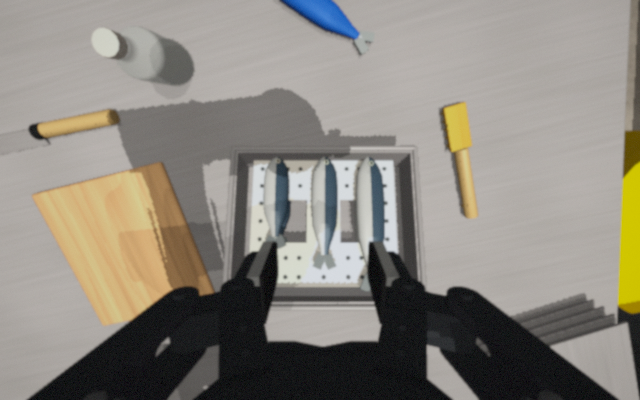

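All three fish lie flat in their rows, with snouts at the wall (tails at x = 125, 152 and 179). One last check of the plate edge, then hand in.

```bash
python3 - <<'E'
from h import *
z=np.load('wrist.npz');s=ctrl.observe();W=pts(z['d'],ctrl.get_calibration('wrist'),s);f=np.load('vatframe.npz');U=(W-f['O'])@f['V']*1e3
ok=[]
for y in(-92,-33,33,92):
    k=(abs(U[...,1]-y)<4)&(U[...,2]<40)&(U[...,2]>10)&(U[...,0]>-4)&(U[...,0]<14);P=U[k];P=P[np.argsort(P[:,0])]
    print(y,'lowest z seen',P[:,2].min().round(1),'first plate x',P[(abs(P[:,2]-30)<1.5)][0,0].round(1)); ok.append(P[:,2].min()>24)
print(ok)
if all(ok): print(ctrl.sign_off())
E
```

```text
-92 lowest z seen 28.5 first plate x -0.3
-33 lowest z seen 28.3 first plate x -0.5
33 lowest z seen 28.2 first plate x -0.6
92 lowest z seen 28.5 first plate x -0.5
[np.True_, np.True_, np.True_, np.True_]
the job is handed in; nothing more can be done
None
```

The vat is packed and the job was handed in at about 54 s of the 72 s allowed. The drain plate went in first, then the mid, short and long sardines, each above the one of its own length.

**Plate:** The last check showed it flat on the bottom sardines: tilt about 0.1°, top 30.1 mm off the floor. Its edge is against the low end wall.

**Top sardines:** All three lie flat, head down, with snouts at the wall within the roughly 1 mm I could measure; tails are at 125, 152 and 179 mm up the slope. They lie within about 1.5 mm of the bottom rows. The knife, scaler and bottle looked undisturbed in the final wrist picture.

**What did not go cleanly:**
- The plate slipped about 8 mm in the grip and caught the high rim. I freed it and slid it home.
- The first fish's tail briefly lifted the plate's low edge about 3 mm. The plate settled flat again on release, when the fish's front also dropped a few millimetres.
- Seating the short and long fish, the contact push reached about 12 N and 10 N before I eased off. That is firmer than "gently", though neither fish moved afterwards.
- I did not measure the bottom sardines again once the plate covered them. That they stayed in their rows is inferred from the flat plate.

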